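# Pack the picnic tray for the ride

### The job

Make the picnic tray ready to travel: screw the loose cap of every bottle in the tray fully shut, and only then push that bottle over near its top so that it lies down along its lane with the cap end away from you. Also nest all the loose steel beakers, mouth up, into the one standing in the tray's well, letting each down gently without pressing it tight. There are two or three of each; leave the other things where they are.

Things in the scene. Friction and masses are not known exactly. Their poses are not given: they have to be found in the camera images.
- tray: Fixed wooden picnic tray, spanning x -150 to 150, y -131 to 241 mm in its frame; origin on the underside, floor top at z = 8. Three lanes run along its x, centred at y = 84, 0, -84: 62 mm wide inside, walls 6 mm thick, tops at z = 40. Bottles stand in the heel end (-x, nearest the robot, lip top z = 26); the far end wall (inner face x = 142) is 42 high. A bay at +y has a square well.
- well (a point): Centre of the floor of the square well (58 mm inside, rim 9 mm above this point) in the tray's bay, where the lowest beaker stands
- bottle_a: Square aluminium drink bottle standing in the heel end of a lane (may be absent), about 0.34 kg: body 56 x 56 mm, 162 tall, then a round neck to 177 and a black screw cap to 206. Origin at the centre of its underside, z towards the cap; balance point about 87 mm up, tips over past 18 degrees of lean. The lane walls stop it turning more than a few degrees
- cap_a (a joint): Turn of bottle_a's captive screw cap, rad: 0 = fully shut (a stop; the cap's white line then points at the black mark high on the bottle's heel side); grows as it unscrews (anticlockwise from above) to 1.4. Starts 0.6 to 1.2 open. Shut it by turning clockwise from above; needs about 0.05 N m, stays where left, does not rise or sink
- cap_a_top (a point): Centre of the top of bottle_a's cap. The cap is a ribbed cylinder 34 mm across and 29 mm tall, its top at this point
- bottle_b: Square aluminium drink bottle standing in the heel end of a lane (may be absent), about 0.34 kg: body 56 x 56 mm, 162 tall, then a round neck to 177 and a black screw cap to 206. Origin at the centre of its underside, z towards the cap; balance point about 87 mm up, tips over past 18 degrees of lean. The lane walls stop it turning more than a few degrees
- cap_b (a joint): Turn of bottle_b's captive screw cap, rad: 0 = fully shut (a stop; the cap's white line then points at the black mark high on the bottle's heel side); grows as it unscrews (anticlockwise from above) to 1.4. Starts 0.6 to 1.2 open. Shut it by turning clockwise from above; needs about 0.05 N m, stays where left, does not rise or sink
- cap_b_top (a point): Centre of the top of bottle_b's cap. The cap is a ribbed cylinder 34 mm across and 29 mm tall, its top at this point
- bottle_c: Square aluminium drink bottle standing in the heel end of a lane (may be absent), about 0.34 kg: body 56 x 56 mm, 162 tall, then a round neck to 177 and a black screw cap to 206. Origin at the centre of its underside, z towards the cap; balance point about 87 mm up, tips over past 18 degrees of lean. The lane walls stop it turning more than a few degrees
- cap_c (a joint): Turn of bottle_c's captive screw cap, rad: 0 = fully shut (a stop; the cap's white line then points at the black mark high on the bottle's heel side); grows as it unscrews (anticlockwise from above) to 1.4. Starts 0.6 to 1.2 open. Shut it by turning clockwise from above; needs about 0.05 N m, stays where left, does not rise or sink
- cap_c_top (a point): Centre of the top of bottle_c's cap. The cap is a ribbed cylinder 34 mm across and 29 mm tall, its top at this point
- beaker_base: Bottom of the stack, standing loose in the tray's well: tapered open steel beaker with a weighted foot, 85 mm tall, outside diameter 50 mm at the foot, 66 at the rim, wall 3, base 6; 0.09 kg. Origin at the centre of its underside, z up to its mouth
- beaker_1: Loose, left of the tray (may be absent): tapered open steel beaker with a weighted foot, 85 mm tall, outside diameter 50 mm at the foot, 66 at the rim, wall 3, base 6; 0.09 kg. Origin at the centre of its underside, z up to its mouth. Let into another it rests on the taper 32 to 37 mm higher, so hold it by the top 25 mm; pressed on, it wedges
- beaker_2: Loose, left of the tray (may be absent): tapered open steel beaker with a weighted foot, 85 mm tall, outside diameter 50 mm at the foot, 66 at the rim, wall 3, base 6; 0.09 kg. Origin at the centre of its underside, z up to its mouth. Let into another it rests on the taper 32 to 37 mm higher, so hold it by the top 25 mm; pressed on, it wedges
- beaker_3: Loose, left of the tray (may be absent): tapered open steel beaker with a weighted foot, 85 mm tall, outside diameter 50 mm at the foot, 66 at the rim, wall 3, base 6; 0.09 kg. Origin at the centre of its underside, z up to its mouth. Let into another it rests on the taper 32 to 37 mm higher, so hold it by the top 25 mm; pressed on, it wedges
- salt_shaker: bystander: glass shaker with metal top, 44 mm across, 90 mm tall, origin under its centre
- spice_jar: bystander: spice jar with wide cap, 45 mm across, 106 mm tall, origin under its centre
- tissue_pack: bystander: packet 55 x 105 x 24 mm lying in the bay of the tray beyond the well, origin under its centre
Things that resemble listed ones, but are neither listed nor needed, are in the scene too. Leave any green or purple look-alike of the beaker_1 alone.

How it is judged (in metres and radians):
At the end, for the whole second after the job is handed in: Every bottle lies within 10 deg of level in a lane, foot at the heel end, cap to the far end and within 0.12 rad of shut. Every loose beaker is upright within 8 deg, nested within 12 mm of the base beaker's axis, 20 to 130 mm above it; that one stands within 15 mm of the well. All at rest (angle between bottle_a's own z axis and vertical between 1.4 and 1.74 rad and value of joint each of cap_a, cap_b, cap_c below 0.12 rad and z of bottle_a in the frame of tray between 0.025 and 0.05 m and x of bottle_a in the frame of tray between -0.145 and -0.03 m and y of bottle_a in the frame of tray between -0.1 and 0.1 m and x of each of cap_a_top, cap_b_top, cap_c_top in the frame of tray above 0.05 m and linear speed of each of bottle_a, bottle_b, bottle_c, beaker_1, beaker_2, beaker_3 below 0.02 m/s and angle between bottle_b's own z axis and vertical between 1.4 and 1.74 rad and z of bottle_b in the frame of tray between 0.025 and 0.05 m and x of bottle_b in the frame of tray between -0.145 and -0.03 m and y of bottle_b in the frame of tray between -0.1 and 0.1 m and angle between bottle_c's own z axis and vertical between 1.4 and 1.74 rad and z of bottle_c in the frame of tray between 0.025 and 0.05 m and x of bottle_c in the frame of tray between -0.145 and -0.03 m and y of bottle_c in the frame of tray between -0.1 and 0.1 m and horizontal distance between beaker_base and well below 0.015 m and angle between each of beaker_base, beaker_1, beaker_2, beaker_3's own z axis and vertical below 0.15 rad and horizontal distance between each of beaker_1, beaker_2, beaker_3 and beaker_base below 0.012 m and z of beaker_1 in the frame of beaker_base between 0.02 and 0.13 m and z of beaker_2 in the frame of beaker_base between 0.02 and 0.13 m and z of beaker_3 in the frame of beaker_base between 0.02 and 0.13 m); the robot touches nothing.
It fails at once if a bottle is tipped over while its cap is not screwed shut ((angle between bottle_a's own z axis and vertical above 0.6 rad and value of joint cap_a above 0.15 rad) or (angle between bottle_b's own z axis and vertical above 0.6 rad and value of joint cap_b above 0.15 rad) or (angle between bottle_c's own z axis and vertical above 0.6 rad and value of joint cap_c above 0.15 rad)).
It fails at once if the beaker stack is pressed down into its well with more than 30 N, so that the beakers wedge tight (contact force between beaker_base and tray above 30 N).
It fails at once if a bystander (shaker, spice jar, tissue pack) is moved more than 3 cm (distance of any of salt_shaker, spice_jar, tissue_pack from where it was at the start of the episode above 0.03 m).
Of bottle_a, bottle_b, bottle_c only 2 to 3 are there at a start; the rules pass over those that are not, and their reading is None.
Of beaker_1, beaker_2, beaker_3 only 2 to 3 are there at a start; the rules pass over those that are not, and their reading is None.
At some moment in a run one of beaker_1, beaker_2, beaker_3 may be knocked a few centimetres aside while the robot is not near it.
It also fails if it takes over 210 s, if anything falls off the work surface, if the arm or the gripper's body presses on something with over 40 N, if the wrist force passes 120 N, or if a joint passes its speed limit or range.

### The arm

A 6-joint arm with a two-finger parallel gripper is mounted at the origin on a cart in front of the work surface, level with it; the furniture and walls round the work are solid. World frame = base frame: x ahead of the robot, y to its left, z up, the work surface at z = 0. Lengths are in mm, angles in rad, forces in N, time in s.
With the tool pointing down it reaches from about 300 to 775 mm from the base axis. Payload 14.6 kg.
Tool frame: the origin (TCP) lies at the very end of the fingers, on their centre line; the grasp point (between the pads) lies 19 mm behind it; z points along the fingers, y is the line along which they close (so a half turn about z gives the same grasp; the last joint's range is limited). The gripper opens to 94 mm and grips with 3 to 60 N. Pads are 16 mm wide; open, the fingers measure 119 mm over their backs; the gripper's body (75 mm by 177 mm) begins 78 mm behind the grasp point.
Start: joints at [-1.392, 0.3, 1.521, -0, 1.321, -0.067], TCP at [133.826, -533.46, 205.446] pointing down, gripper open.
Joint ranges: [-3.03, 3.03], [-0.79, 2.21], [0.23, 2.52], [-1.04, 4.18], [0, 3.07], [-2.55, 2.55]. Speed limits (rad/s): [2.22, 2.22, 2.57, 3.14, 3.14, 3.14].

### API

Orientations are given as [roll, pitch, yaw] about the fixed x, y, z axes, in that order (R = Rz(yaw) Ry(pitch) Rx(roll)).
In Python, from cell import manip gives the robot as it stands.
- The arm moves only by the tool servo_tool, never from a script. Its argument "motion" is a list that holds one entry, the list of rows, each a list of 7 numbers: the shift along the world's x, y, z as a fraction of full scale, then the turn, a rotation vector about the world's x, y, z as a fraction of full scale, then the closure, from 0 (fully open) to 1 (shut). In form: [[[x, y, z, rx, ry, rz, gripper], ...]]. A call has 1 to 10 rows; each row is the pose to reach, as a shift and turn from the pose commanded when the call began, turning the shorter way round; what a row does not reach only later rows make up. Full scale, the value 1, is 0.5 m for a shift and pi rad for a turn. A row lasts 1/10 s, in which the tool goes at most 50 mm and 8.59 degrees, less where a joint would pass 70% of its speed; a pose out of reach is approached as far as the arm can. A call with a number of a shift or a turn outside -1 to 1 is refused whole. A call with a gripper value outside its range is refused whole. The fingers move at their own pace and stop on an object; "newtons" is the grip in N (left out, the last holds). Time passes only in rows, so rows that repeat a pose let the fingers close. It gives the time, the measured TCP pose, the force, the opening and the grip force at its end, in the units of the state.
- manip.read_state(): the state, without advancing time (a new reading comes with each control period).
- manip.camera(name): name is "scene" or "side" or "wrist"; returns a dict with "frame" (480x640x3 uint8, red, green, blue), "range_z" (480x640 float32, mm along the optical axis (not along the pixel's ray), 0 where there is no reading), "vfov" (degrees; the focal length in pixels is half the picture's height over the tangent of half this angle, whatever the lens; pixels are square), "cx", "cy" (the principal point, pixels), "cam_to_world" (4x4, takes a point from camera to world coordinates). Camera axes: x right, y down, z forward; pixel columns grow to the right and rows downward; lengths in mm; the calibration is good to about 2 mm. A picture is of the moment at which its call begins.
- manip.sign_off(): hands the job in; it is judged then, once.
The state is a dict: "clock": time; "joints": joint angles; "qd": joint speeds; "effort": joint torques, N m; "eef_pos": TCP position; "eef_rot": TCP orientation; "wrist_force": force on the tool from outside, world axes, zero at the start; "moment": the same for the moment, N m; "finger_gap": finger opening in mm; "finger_force": force on a finger pad.
Only numpy, scipy, OpenCV 4.12 (cv2) and the standard library are available. Lean on these libraries where they do the work, as an engineer would, in place of code of your own. Each camera call takes 0.05 s, during which the arm holds its last target. There are 200 camera calls.

## Working session

There is one attempt and no reset: what is moved stays moved. The work goes in short steps, Python scripts to look and compute and a tool call to move; the robot and the scene stay as the last step left them, time stands still between calls to the robot, and variables do not carry over. Pictures are saved under pics/ and viewed, at most 14 in all, crops included, and the job is handed in when it is done.

Besides the shell and the picture viewer there is one more tool, called after "Request:" as name(argument=value, ...) on one line, values as JSON. servo_tool: Moves the arm, as the interface text tells. Its arguments: {"type":"object","properties":{"motion":{"type":"array"},"newtons":{"type":"number"}},"required":["motion"]}

```bash
mkdir -p pics; ls; cat > h.py <<'E'
import numpy as np, cv2, pickle
from cell import manip
def cam(n):
    c=manip.camera(n); f=240/np.tan(np.radians(c["vfov"])/2); z=c["range_z"]
    v,u=np.mgrid[0:480,0:640]
    P=np.stack([(u-c["cx"])*z/f,(v-c["cy"])*z/f,z,np.ones_like(z)],-1)@np.array(c["cam_to_world"]).T
    P=P[...,:3]; P[z==0]=np.nan
    return c,P
def save(n,img): cv2.imwrite("pics/"+n,cv2.cvtColor(img,cv2.COLOR_RGB2BGR))
E
python3 - <<'E'
from h import *
for n in("scene","side"):
    c,P=cam(n); save(n+"0.png",c["frame"]); np.savez(n+"0.npz",f=c["frame"],P=P)
    print(n,np.round(np.array(c["cam_to_world"]),2).tolist())
print(manip.read_state())
E
```

```text
pics
scene [[-0.85, -0.27, 0.45, -36.06], [-0.53, 0.44, -0.73, 947.41], [-0.0, -0.86, -0.51, 745.45], [0.0, 0.0, 0.0, 1.0]]
side [[-1.0, -0.05, 0.02, 456.68], [-0.05, 0.87, -0.48, 673.33], [0.0, -0.48, -0.87, 1185.06], [0.0, 0.0, 0.0, 1.0]]
{'clock': 0.1, 'joints': array([-1.39161269e+00,  3.00424831e-01,  1.52150667e+00, -1.81944694e-05,
        1.32068509e+00, -6.65841279e-02]), 'qd': array([ 5.74810500e-04, -6.17638946e-04,  5.64143262e-04,  6.61851364e-05,
       -7.43636087e-04,  2.40993461e-03]), 'effort': array([-1.70593858e-04, -5.32648051e+01, -3.53286481e+01,  7.08786724e-02,
        2.34802708e-02, -4.84084819e-05]), 'eef_pos': array([ 133.7759629 , -533.24842469,  204.94318223]), 'eef_rot': array([-3.14056981e+00, -5.05430558e-05,  2.45772253e-01]), 'wrist_force': array([ 0.28825342,  0.12254244, -1.19826373]), 'moment': array([-0.01653888,  0.06887336, -0.05085183]), 'finger_force': 0.0, 'finger_gap': 93.9358666013466}
```

View pics/scene0.png

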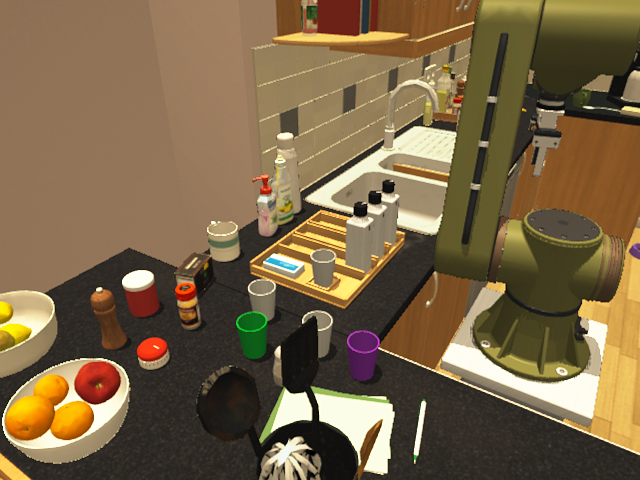

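View pics/side0.png

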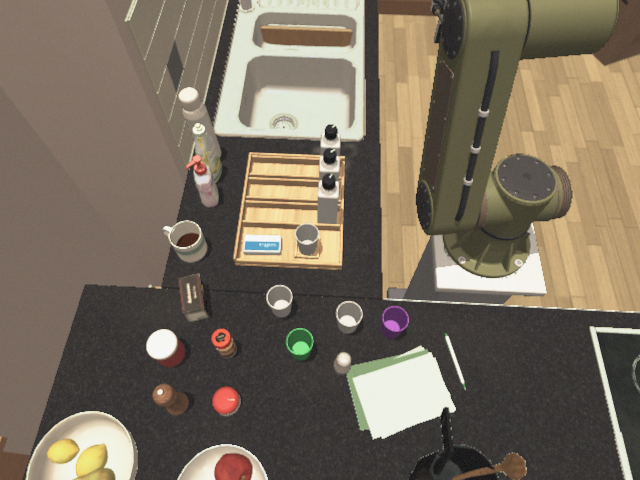

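Side view: three bottles with caps at (330,132), (330,156), (328,181). The base beaker is in the well at (307,238). The loose steel beakers are at (280,301) and (348,317). Green (300,345) and purple (395,322) are decoys, because the listed beakers are plain steel. The salt shaker is at (343,362). I'll measure these and enlarge a crop to confirm.

```bash
python3 - <<'E'
from h import *
d=np.load("side0.npz");P=d["P"];f=d["f"]
def rim(u0,u1,v0,v1,zlo,zhi,name):
    q=P[v0:v1,u0:u1].reshape(-1,3); q=q[(q[:,2]>zlo)&(q[:,2]<zhi)]
    if len(q)<5: print(name,len(q));return
    (c,r)=cv2.minEnclosingCircle(q[:,:2].astype(np.float32)); print(name,len(q),np.round(c,1),round(r,1),np.round(q.mean(0),1))
rim(262,298,282,322,78,90,"bk280"); rim(332,366,298,336,78,90,"bk348"); rim(292,322,220,262,86,105,"base")
rim(284,318,325,365,78,90,"green");rim(380,412,305,342,78,90,"purple")
for n,(u,v) in dict(c1=(330,132),c2=(330,156),c3=(328,181)).items(): rim(u-14,u+14,v-14,v+14,203,218,n)
rim(330,356,345,378,80,100,"salt")
# tray: wall tops and floor
m=(np.abs(P[...,2]-40)<4); 
hsv=cv2.cvtColor(f,cv2.COLOR_RGB2HSV); m&=(hsv[...,0]>8)&(hsv[...,0]<30)&(hsv[...,1]>70)
v,u=np.nonzero(m); k=(u>230)&(u<360)&(v>140)&(v<280)
q=P[v[k],u[k]][:,:2].astype(np.float32); print("tray",len(q),cv2.minAreaRect(q), q.min(0),q.max(0))
q=P[145:275,230:352].reshape(-1,3); q=q[(q[:,2]>4)&(q[:,2]<60)]; print(cv2.minAreaRect(q[:,:2].astype(np.float32)))
crop=f[110:380,200:430]; save("crop1.png",cv2.resize(crop,None,fx=2.2,fy=2.2,interpolation=cv2.INTER_CUBIC))
for uv in [(306,152),(306,175),(300,200),(300,224),(240,150),(345,268),(240,265),(262,244),(280,268)]: print(uv,np.round(P[uv[1],uv[0]],1))
E
```

```text
bk280 127 [569.2 243.7] 33.4 [568.8 241.4  84. ]
bk348 133 [392.5 277.2] 33.3 [391.6 275.4  83.7]
base 138 [509.8  62.1] 33.5 [511.   59.4  92.6]
green 138 [510.  353.5] 33.3 [509.7 351.7  83.6]
purple 132 [277.6 284.5] 33.6 [276.2 282.6  83.7]
c1 117 [ 459.  -202.5] 17.9 [ 459.3 -200.8  211.9]
c2 128 [ 458.2 -118.6] 17.7 [ 459.  -116.3  212.5]
c3 137 [460. -35.] 19.9 [458.4 -32.3 212.2]
salt 131 [403.1 389.6] 15.8 [403.  390.1  86. ]
tray 1303 ((564.355224609375, -64.51394653320312), (375.78704833984375, 297.273681640625), 89.7476577758789) [ 414.93558 -252.55087] [712.2958  123.23454]
((576.7428588867188, -83.34095764160156), (389.2220764160156, 458.7679138183594), 2.997065782546997)
(306, 152) [ 536.8 -289.5    0.7]
(306, 175) [ 528.6 -170.8   37.7]
(300, 200) [540.9 -82.2  33.4]
(300, 224) [535.    0.9  35.2]
(240, 150) [ 7.507e+02 -2.862e+02  3.000e-01]
(345, 268) [401.5 115.9  -0.5]
(240, 265) [696.7 122.5  -0.7]
(262, 244) [636.5  71.5  35.5]
(280, 268) [583.4 126.3   0.8]
```

View pics/crop1.png

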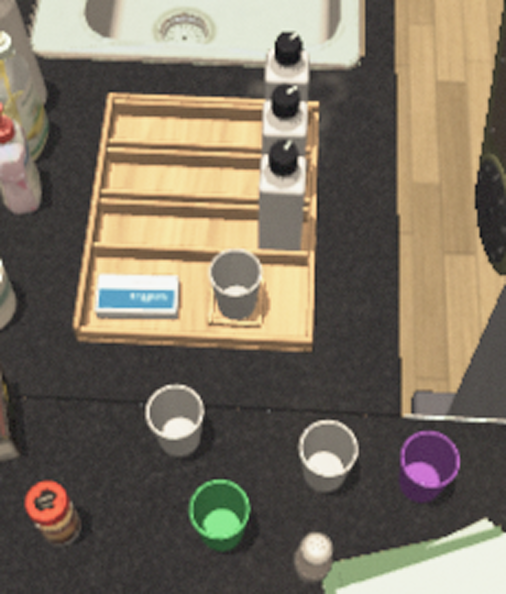

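The crop confirms two plain steel loose beakers (crop (175,415) and (328,455)), with green and purple separate. The cap white lines point up and to the right, so the caps are open. I'll set out to the far cap at (459,-202).

Request:
servo_tool(motion=[[[0.1, 0.1, 0.17, 0, 0, 0.05, 0.4], [0.2, 0.2, 0.17, 0, 0, 0.1, 0.4], [0.3, 0.3, 0.17, 0, 0, 0.16, 0.4], [0.4, 0.4, 0.17, 0, 0, 0.16, 0.4], [0.5, 0.5, 0.17, 0, 0, 0.16, 0.4], [0.6, 0.6, 0.17, 0, 0, 0.16, 0.4], [0.65, 0.662, 0.17, 0, 0, 0.16, 0.4], [0.65, 0.662, 0.17, 0, 0, 0.16, 0.4], [0.65, 0.662, 0.17, 0, 0, 0.16, 0.4], [0.65, 0.662, 0.17, 0, 0, 0.16, 0.4]]], newtons=12)

```text
clock: 1.1
eef_pos: [460.2, -200.1, 290.3]
eef_rot: [-3.141, -0.0, 0.75]
wrist_force: [0.9, -1.1, -0.1]
finger_gap: 56.3
finger_force: 0.0
```

```bash
cat >> h.py <<'E'
def circ(P,x,y,zlo,zhi,R=45):
    q=P.reshape(-1,3); q=q[(q[:,2]>zlo)&(q[:,2]<zhi)&(np.hypot(q[:,0]-x,q[:,1]-y)<R)]
    if len(q)<5: return None
    c,r=cv2.minEnclosingCircle(q[:,:2].astype(np.float32)); return len(q),np.round(c,1),round(r,1),np.round(np.median(q[:,2]),1)
def st():
    s=manip.read_state(); print({k:np.round(s[k],3).tolist() for k in("clock","eef_pos","eef_rot","wrist_force","moment","finger_gap","finger_force")})
E
python3 - <<'E'
from h import *
c,P=cam("wrist"); save("w1.png",c["frame"]); st()
for y in(-203,-119,-35): print(circ(P,459,y,205,225,22))
E
```

```text
{'clock': 1.15, 'eef_pos': [462.457, -197.504, 290.299], 'eef_rot': [-3.141, -0.001, 0.752], 'wrist_force': [2.293, 2.619, -0.168], 'moment': [0.029, -0.064, 0.032], 'finger_gap': 55.952, 'finger_force': 0.0}
(1605, array([ 461.2, -203. ]), 17.7, np.float64(213.6))
(1878, array([ 461.1, -118.9]), 17.8, np.float64(213.6))
(2365, array([460.2, -34.9]), 17.8, np.float64(213.6))
```

View pics/w1.png

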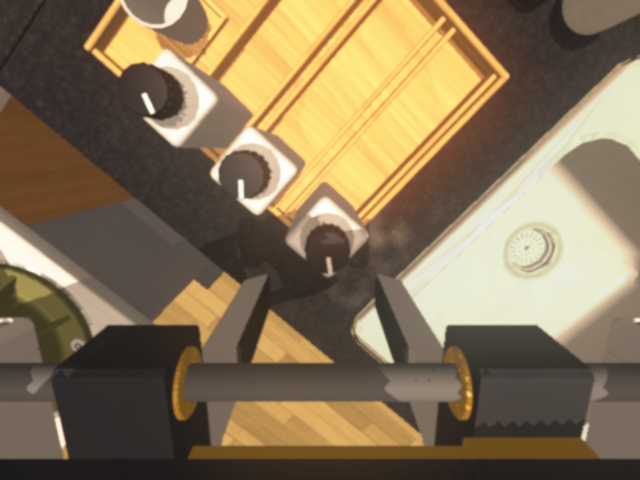

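The wrist view shows the three caps at (330,245), (245,175) and (155,93), with white lines visible and all open. Cap 1 is at about (461,-203). Descend and grip.

Request:
servo_tool(motion=[[[0.004, -0.001, 0, 0, 0, 0, 0.4], [0.004, -0.001, -0.06, 0, 0, 0, 0.4], [0.004, -0.001, -0.12, 0, 0, 0, 0.4], [0.004, -0.001, -0.17, 0, 0, 0, 0.4], [0.004, -0.001, -0.2, 0, 0, 0, 0.4], [0.004, -0.001, -0.2, 0, 0, 0, 0.4], [0.004, -0.001, -0.2, 0, 0, 0, 1], [0.004, -0.001, -0.2, 0, 0, 0, 1], [0.004, -0.001, -0.2, 0, 0, 0, 1], [0.004, -0.001, -0.2, 0, 0, 0, 1]]])

```text
clock: 2.15
eef_pos: [461.1, -203.2, 191.2]
eef_rot: [3.14, -0.0, 0.748]
wrist_force: [1.6, -1.0, 2.8]
finger_gap: 33.5
finger_force: 12.0
```

Request:
servo_tool(motion=[[[0, 0, 0, 0, 0, 0, 1], [0, 0, 0, 0, 0, -0.03, 1], [0, 0, 0, 0, 0, -0.06, 1], [0, 0, 0, 0, 0, -0.09, 1], [0, 0, 0, 0, 0, -0.12, 1], [0, 0, 0, 0, 0, -0.15, 1], [0, 0, 0, 0, 0, -0.15, 1]]])

```text
clock: 2.85
eef_pos: [461.1, -203.2, 191.2]
eef_rot: [3.14, -0.001, 0.274]
wrist_force: [-0.1, -0.9, 5.1]
finger_gap: 33.5
finger_force: 12.0
```

```bash
python3 -c "
from h import *
st()"
```

```text
{'clock': 2.85, 'eef_pos': [461.119, -203.19, 191.17], 'eef_rot': [3.14, -0.001, 0.274], 'wrist_force': [-0.112, -0.876, 5.14], 'moment': [-0.212, -0.015, 0.022], 'finger_gap': 33.548, 'finger_force': 12.003}
```

Request:
servo_tool(motion=[[[0, 0, 0, 0, 0, -0.03, 1], [0, 0, 0, 0, 0, -0.06, 1], [0, 0, 0, 0, 0, -0.09, 1], [0, 0, 0, 0, 0, -0.12, 1], [0, 0, 0, 0, 0, -0.15, 1], [0, 0, 0, 0, 0, -0.15, 1]]])

```text
clock: 3.45
eef_pos: [461.1, -203.0, 191.1]
eef_rot: [3.141, -0.001, -0.197]
wrist_force: [0.4, 0.0, 5.4]
finger_gap: 33.7
finger_force: 12.0
```

```bash
python3 -c "
from h import *
st()"
```

```text
{'clock': 3.45, 'eef_pos': [461.089, -203.044, 191.112], 'eef_rot': [3.141, -0.001, -0.197], 'wrist_force': [0.434, 0.046, 5.372], 'moment': [0.137, 0.067, 0.012], 'finger_gap': 33.71, 'finger_force': 12.001}
```

Request:
servo_tool(motion=[[[0, 0, 0, 0, 0, -0.03, 1], [0, 0, 0, 0, 0, -0.06, 1], [0, 0, 0, 0, 0, -0.09, 1], [0, 0, 0, 0, 0, -0.09, 1]]])

```text
clock: 3.85
eef_pos: [461.0, -202.8, 190.8]
eef_rot: [-3.141, -0.0, -0.478]
wrist_force: [-0.2, 1.6, 4.2]
finger_gap: 34.1
finger_force: 12.0
```

```bash
python3 -c "
from h import *
st()"
```

```text
{'clock': 3.85, 'eef_pos': [460.961, -202.785, 190.805], 'eef_rot': [-3.141, -0.0, -0.478], 'wrist_force': [-0.154, 1.607, 4.222], 'moment': [0.372, 0.012, 0.066], 'finger_gap': 34.063, 'finger_force': 12.003}
```

Request:
servo_tool(motion=[[[0, 0, 0, 0, 0, -0.04, 1], [0, 0, 0, 0, 0, -0.04, 1], [0, 0, 0, 0, 0, -0.04, 0.4], [0, 0, 0, 0, 0, -0.04, 0.4], [0, 0, 0, 0, 0, -0.04, 0.4], [0, 0, 0.08, 0, 0, 0.1, 0.4], [0, 0, 0.16, 0, 0, 0.1, 0.4], [0, 0, 0.2, 0, 0, 0.2, 0.4], [0, 0, 0.2, 0, 0, 0.2, 0.4], [0, 0, 0.2, 0, 0, 0.2, 0.4]]])

```text
clock: 4.85
eef_pos: [460.9, -203.1, 290.9]
eef_rot: [3.141, -0.001, 0.155]
wrist_force: [-0.3, 0.3, 0.6]
finger_gap: 56.3
finger_force: 0.0
```

```bash
python3 - <<'E'
from h import *
c,P=cam("wrist"); save("w2.png",c["frame"]); st()
v,u=np.nonzero(P[...,2]>200)
f=c["frame"].astype(int)
for y in(-203,-119,-35):
    m=(np.hypot(P[...,0]-461,P[...,1]-y)<24)&(P[...,2]>175); 
    t=m&(P[...,2]>208); cc=circ(P,461,y,205,225,22)[1]
    w=t&(f.min(-1)>130); q=P[w][:,:2].mean(0)-cc; 
    print(y,cc,w.sum(),np.round(q,1),"open angle",np.arctan2(-q[1],-q[0]))
E
```

```text
{'clock': 4.9, 'eef_pos': [460.795, -203.015, 290.557], 'eef_rot': [3.141, -0.0, 0.165], 'wrist_force': [-0.572, -0.697, -0.22], 'moment': [-0.021, -0.012, 0.013], 'finger_gap': 56.696, 'finger_force': 0.0}
-203 [ 460.8 -202.3] 51 [-9.4  1.5] open angle -0.15492931442033295
-119 [ 460.9 -119. ] 119 [ 4.7 -3.7] open angle 2.4762119314212736
-35 [460.1 -35.2] 107 [-4.6 -7.3] open angle 1.0077424922499136
```

View pics/w2.png

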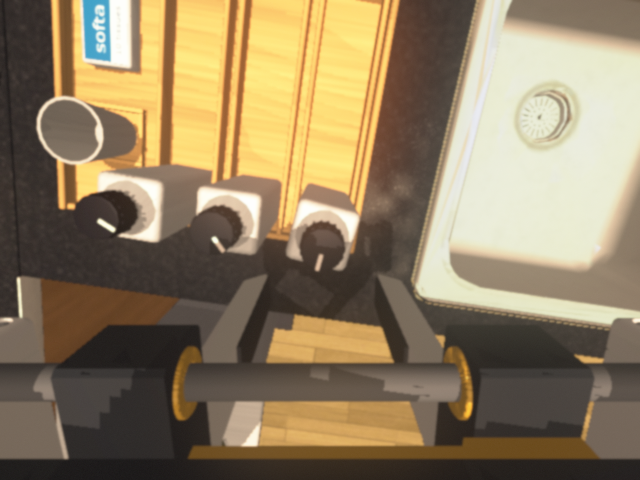

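Cap 1's line at (319,262) now points at the heel. The bottle is twisted slightly by the stop, so the cap is shut. Caps 2 and 3 are next.

Request:
servo_tool(motion=[[[0, 0.06, 0, 0, 0, 0.04, 0.4], [0, 0.12, 0, 0, 0, 0.08, 0.4], [0, 0.168, 0, 0, 0, 0.12, 0.4], [0, 0.168, 0, 0, 0, 0.17, 0.4], [0, 0.168, -0.06, 0, 0, 0.186, 0.4], [0, 0.168, -0.12, 0, 0, 0.186, 0.4], [0, 0.168, -0.18, 0, 0, 0.186, 0.4], [0, 0.168, -0.2, 0, 0, 0.186, 0.4], [0, 0.168, -0.2, 0, 0, 0.186, 0.4], [0, 0.168, -0.2, 0, 0, 0.186, 1]]])

```text
clock: 5.9
eef_pos: [461.3, -119.2, 191.7]
eef_rot: [3.14, -0.001, 0.731]
wrist_force: [-1.1, -0.4, 0.0]
finger_gap: 51.2
finger_force: 0.0
```

Request:
servo_tool(motion=[[[0, 0, 0, 0, 0, 0, 1], [0, 0, 0, 0, 0, 0, 1], [0, 0, 0, 0, 0, 0, 1], [0, 0, 0, 0, 0, -0.04, 1], [0, 0, 0, 0, 0, -0.08, 1], [0, 0, 0, 0, 0, -0.12, 1], [0, 0, 0, 0, 0, -0.16, 1], [0, 0, 0, 0, 0, -0.2, 1], [0, 0, 0, 0, 0, -0.24, 1], [0, 0, 0, 0, 0, -0.24, 1]]])

```text
clock: 6.9
eef_pos: [461.1, -119.0, 191.2]
eef_rot: [3.141, -0.001, -0.025]
wrist_force: [-1.2, 0.0, 5.7]
finger_gap: 33.5
finger_force: 12.0
```

```bash
python3 -c "
from h import *
st()"
```

```text
{'clock': 6.9, 'eef_pos': [461.084, -119.018, 191.213], 'eef_rot': [3.141, -0.001, -0.025], 'wrist_force': [-1.151, 0.007, 5.733], 'moment': [0.149, 0.247, -0.058], 'finger_gap': 33.542, 'finger_force': 12.002}
```

Request:
servo_tool(motion=[[[0, 0, 0, 0, 0, -0.03, 1], [0, 0, 0, 0, 0, -0.06, 1], [0, 0, 0, 0, 0, -0.09, 1], [0, 0, 0, 0, 0, -0.12, 1], [0, 0, 0, 0, 0, -0.15, 1], [0, 0, 0, 0, 0, -0.17, 1], [0, 0, 0, 0, 0, -0.17, 1]]])

```text
clock: 7.6
eef_pos: [461.0, -118.8, 190.8]
eef_rot: [-3.141, -0.0, -0.555]
wrist_force: [-1.2, 1.4, 2.5]
finger_gap: 33.6
finger_force: 12.0
```

```bash
python3 -c "
from h import *
st()"
```

```text
{'clock': 7.6, 'eef_pos': [460.959, -118.827, 190.77], 'eef_rot': [-3.141, -0.0, -0.555], 'wrist_force': [-1.202, 1.392, 2.48], 'moment': [0.398, 0.015, 0.112], 'finger_gap': 33.611, 'finger_force': 12.002}
```

Request:
servo_tool(motion=[[[0, 0, 0, 0, 0, -0.01, 0.4], [0, 0, 0, 0, 0, -0.01, 0.4], [0, 0, 0, 0, 0, -0.01, 0.4], [0, 0, 0.08, 0, 0, 0.05, 0.4], [0, 0, 0.16, 0, 0, 0.1, 0.4], [0, 0, 0.2, 0, 0, 0.15, 0.4], [0, 0.06, 0.2, 0, 0, 0.2, 0.4], [0, 0.12, 0.2, 0, 0, 0.25, 0.4], [0, 0.168, 0.2, 0, 0, 0.25, 0.4], [0, 0.168, 0.2, 0, 0, 0.25, 0.4]]])

```text
clock: 8.6
eef_pos: [460.7, -33.1, 290.6]
eef_rot: [-3.141, -0.0, 0.236]
wrist_force: [-0.5, -0.4, 0.5]
finger_gap: 56.6
finger_force: 0.0
```

```bash
python3 -c "
from h import *
c,P=cam('wrist'); save('w3.png',c['frame']); st()
for y in(-203,-119,-35): print(circ(P,459,y,205,225,22))"
```

```text
{'clock': 8.65, 'eef_pos': [460.809, -34.251, 290.525], 'eef_rot': [3.141, -0.0, 0.232], 'wrist_force': [0.487, -0.068, 0.581], 'moment': [-0.048, -0.037, 0.01], 'finger_gap': 56.087, 'finger_force': 0.0}
(1648, array([ 461.3, -201.4]), 17.7, np.float64(213.4))
(1610, array([ 460.9, -117.6]), 17.7, np.float64(213.5))
(1607, array([460. , -34.3]), 17.9, np.float64(213.6))
```

View pics/w3.png

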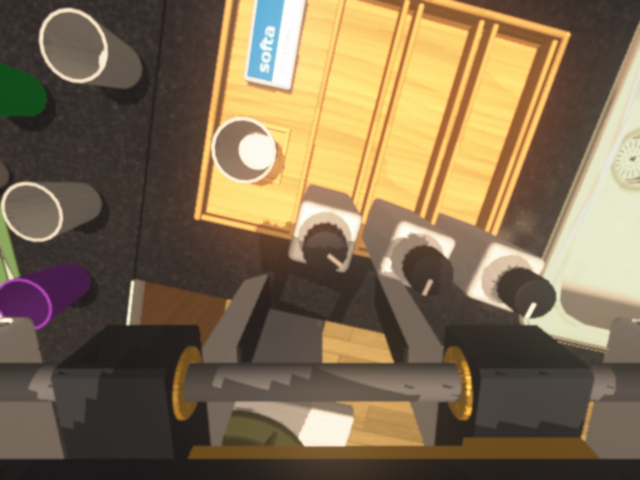

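Caps 1 and 2 have parallel lines at (529,312) and (428,288), both pointing at the heel, so both are shut. Cap 3's line at (341,260) is open by about 1.1. Turn it next.

Request:
servo_tool(motion=[[[0, 0, 0, 0, 0, 0.045, 0.4], [0, 0, 0, 0, 0, 0.09, 0.4], [0, 0, -0.05, 0, 0, 0.13, 0.4], [0, 0, -0.1, 0, 0, 0.165, 0.4], [0, 0, -0.16, 0, 0, 0.165, 0.4], [0, 0, -0.2, 0, 0, 0.165, 0.4], [0, 0, -0.2, 0, 0, 0.165, 0.4], [0, 0, -0.2, 0, 0, 0.165, 1], [0, 0, -0.2, 0, 0, 0.165, 1], [0, 0, -0.2, 0, 0, 0.165, 1]]])

```text
clock: 9.65
eef_pos: [461.3, -35.2, 191.5]
eef_rot: [3.14, -0.001, 0.747]
wrist_force: [-0.3, 0.1, 0.1]
finger_gap: 35.9
finger_force: 0.0
```

Request:
servo_tool(motion=[[[0, 0, 0, 0, 0, 0, 1], [0, 0, 0, 0, 0, 0, 1], [0, 0, 0, 0, 0, -0.04, 1], [0, 0, 0, 0, 0, -0.08, 1], [0, 0, 0, 0, 0, -0.12, 1], [0, 0, 0, 0, 0, -0.16, 1], [0, 0, 0, 0, 0, -0.2, 1], [0, 0, 0, 0, 0, -0.24, 1], [0, 0, 0, 0, 0, -0.28, 1], [0, 0, 0, 0, 0, -0.28, 1]]])

```text
clock: 10.65
eef_pos: [461.2, -35.1, 191.3]
eef_rot: [3.141, -0.002, -0.137]
wrist_force: [-0.6, -0.1, 7.2]
finger_gap: 33.9
finger_force: 12.0
```

Request:
servo_tool(motion=[[[0, 0, 0, 0, 0, -0.03, 1], [0, 0, 0, 0, 0, -0.06, 1], [0, 0, 0, 0, 0, -0.09, 1], [0, 0, 0, 0, 0, -0.12, 1], [0, 0, 0, 0, 0, -0.15, 1], [0, 0, 0, 0, 0, -0.17, 1], [0, 0, 0, 0, 0, -0.17, 1]]])

```text
clock: 11.35
eef_pos: [461.1, -34.9, 191.0]
eef_rot: [-3.141, -0.001, -0.667]
wrist_force: [0.4, 0.9, 4.5]
finger_gap: 33.8
finger_force: 12.0
```

```bash
python3 -c "
from h import *
st()"
```

```text
{'clock': 11.35, 'eef_pos': [461.116, -34.903, 190.997], 'eef_rot': [-3.141, -0.001, -0.667], 'wrist_force': [0.366, 0.932, 4.535], 'moment': [0.247, -0.036, 0.132], 'finger_gap': 33.803, 'finger_force': 12.001}
```

Request:
servo_tool(motion=[[[0, 0, 0, 0, 0, -0.01, 0.4], [0, 0, 0, 0, 0, -0.01, 0.4], [0, 0, 0, 0, 0, -0.01, 0.4], [0, 0, 0.08, 0, 0, 0.05, 1], [0, 0, 0.16, 0, 0, 0.1, 1], [-0.07, 0, 0.2, 0, 0, 0.15, 1], [-0.13, 0, 0.2, 0, 0, 0.2, 1], [-0.13, 0, 0.2, 0, 0, 0.24, 1], [-0.13, 0, 0.2, 0, 0, 0.24, 1], [-0.13, 0, 0.2, 0, 0, 0.24, 1]]])

```text
clock: 12.35
eef_pos: [395.7, -35.0, 290.6]
eef_rot: [3.141, -0.0, 0.089]
wrist_force: [0.3, -0.0, 0.3]
finger_gap: 4.0
finger_force: 0.0
```

```bash
python3 -c "
from h import *
c,P=cam('wrist'); save('w4.png',c['frame'][:300]); st()
c,P=cam('side')
for y in(-203,-119,-35): print(circ(P,459,y,205,225,22))
print(circ(P,569,244,78,90),circ(P,392,277,78,90),circ(P,510,62,86,105))
"
```

```text
{'clock': 12.4, 'eef_pos': [395.801, -34.96, 290.462], 'eef_rot': [3.142, -0.0, 0.088], 'wrist_force': [-0.751, -0.444, -0.924], 'moment': [0.009, 0.011, -0.01], 'finger_gap': 1.187, 'finger_force': 0.0}
(115, array([ 461.3, -202.2]), 19.1, np.float64(212.5))
(124, array([ 459.7, -119. ]), 18.1, np.float64(213.2))
(135, array([459.5, -34.8]), 18.6, np.float64(213.0))
(126, array([568.7, 242.8]), 33.6, np.float64(84.0)) (135, array([392.7, 277.4]), 33.5, np.float64(83.7)) (130, array([511.4,  62.7]), 33.9, np.float64(93.3))
```

View pics/w4.png

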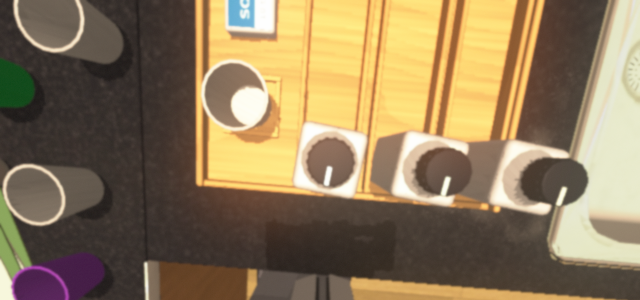

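All three lines are at the heel side and parallel, so all caps are shut. Push bottle 3 over, nearest lane first.

Request:
servo_tool(motion=[[[0, 0, -0.08, 0, 0, -0.028, 1], [0, 0, -0.16, 0, 0, -0.028, 1], [0, 0, -0.24, 0, 0, -0.028, 1], [0, 0, -0.27, 0, 0, -0.028, 1], [0.03, 0, -0.27, 0, 0, -0.028, 1], [0.06, 0, -0.27, 0, 0, -0.028, 1], [0.09, 0, -0.27, 0, 0, -0.028, 1], [0.12, 0, -0.27, 0, 0, -0.028, 1], [0.15, 0, -0.27, 0, 0, -0.028, 1], [0.16, 0, -0.27, 0, 0, -0.028, 1]]])

```text
clock: 13.45
eef_pos: [476.6, -35.0, 155.1]
eef_rot: [-3.142, 0.001, -0.001]
wrist_force: [-2.2, 0.9, 0.2]
finger_gap: 0.4
finger_force: 0.2
```

Request:
servo_tool(motion=[[[0.02, 0, 0, 0, 0, 0, 1], [0.04, 0, 0, 0, 0, 0, 1], [0.06, 0, 0, 0, 0, 0, 1], [0.08, 0, 0, 0, 0, 0, 1], [0.08, 0, 0, 0, 0, 0, 1], [0.08, 0, 0, 0, 0, 0, 1], [0.08, 0, 0, 0, 0, 0, 1], [0.08, 0, 0, 0, 0, 0, 1]]])

```text
clock: 14.25
eef_pos: [515.6, -35.0, 155.5]
eef_rot: [3.142, -0.0, -0.0]
wrist_force: [-0.1, -0.2, -0.4]
finger_gap: 0.5
finger_force: 0.0
```

```bash
python3 -c "
from h import *
c,P=cam('side'); save('s5.png',cv2.resize(c['frame'][110:290,200:440],None,fx=2.5,fy=2.5)); st()
"
```

```text
{'clock': 14.3, 'eef_pos': [515.628, -34.968, 155.551], 'eef_rot': [3.142, -0.0, -0.0], 'wrist_force': [0.298, 0.229, 0.563], 'moment': [-0.032, 0.016, -0.012], 'finger_gap': 0.039, 'finger_force': 0.0}
```

View pics/s5.png

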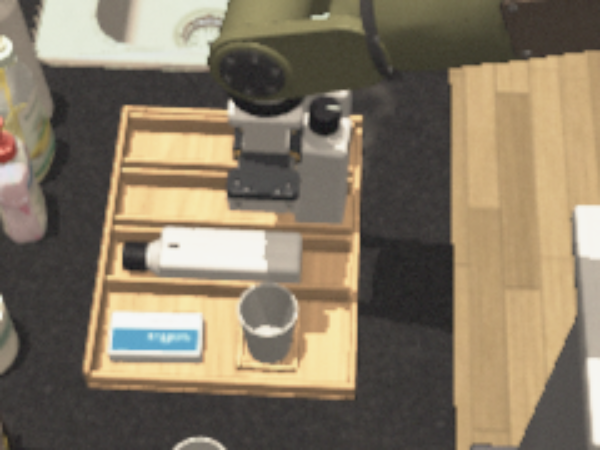

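Bottle 3 lies in its lane with the cap at (130,255), toward the far end. The next two get the same push.

Request:
servo_tool(motion=[[[0, 0, 0.1, 0, 0, 0, 1], [0, 0, 0.2, 0, 0, 0, 1], [-0.05, 0, 0.27, 0, 0, 0, 1], [-0.12, -0.05, 0.27, 0, 0, 0, 1], [-0.19, -0.1, 0.27, 0, 0, 0, 1], [-0.24, -0.168, 0.27, 0, 0, 0, 1], [-0.24, -0.168, 0.2, 0, 0, 0, 1], [-0.24, -0.168, 0.1, 0, 0, 0, 1], [-0.24, -0.168, 0, 0, 0, 0, 1], [-0.24, -0.168, 0, 0, 0, 0, 1]]])

```text
clock: 15.3
eef_pos: [393.0, -118.0, 151.1]
eef_rot: [-3.138, 0.008, -0.0]
wrist_force: [-0.1, 0.0, -0.1]
finger_gap: 0.6
finger_force: 0.0
```

Request:
servo_tool(motion=[[[0.03, 0, 0, 0, 0, 0, 1], [0.06, 0, 0, 0, 0, 0, 1], [0.09, 0, 0, 0, 0, 0, 1], [0.12, 0, 0, 0, 0, 0, 1], [0.15, 0, 0, 0, 0, 0, 1], [0.18, 0, 0, 0, 0, 0, 1], [0.21, 0, 0, 0, 0, 0, 1], [0.24, 0, 0, 0, 0, 0, 1], [0.24, 0, 0, 0, 0, 0, 1], [0.24, 0, 0, 0, 0, 0, 1]]])

```text
clock: 16.3
eef_pos: [516.0, -119.0, 157.0]
eef_rot: [3.141, -0.001, 0.0]
wrist_force: [-0.2, -0.1, 0.8]
finger_gap: 0.5
finger_force: 0.0
```

Request:
servo_tool(motion=[[[0, 0, 0.1, 0, 0, 0, 1], [0, 0, 0.2, 0, 0, 0, 1], [-0.05, 0, 0.27, 0, 0, 0, 1], [-0.12, -0.05, 0.27, 0, 0, 0, 1], [-0.19, -0.1, 0.27, 0, 0, 0, 1], [-0.24, -0.168, 0.27, 0, 0, 0, 1], [-0.24, -0.168, 0.2, 0, 0, 0, 1], [-0.24, -0.168, 0.1, 0, 0, 0, 1], [-0.24, -0.168, 0, 0, 0, 0, 1], [-0.24, -0.168, 0, 0, 0, 0, 1]]])

```text
clock: 17.3
eef_pos: [393.0, -201.5, 151.7]
eef_rot: [-3.137, 0.007, -0.001]
wrist_force: [0.2, 0.6, 1.1]
finger_gap: 0.8
finger_force: 0.0
```

Request:
servo_tool(motion=[[[0.03, 0, 0, 0, 0, 0, 1], [0.06, 0, 0, 0, 0, 0, 1], [0.09, 0, 0, 0, 0, 0, 1], [0.12, 0, 0, 0, 0, 0, 1], [0.15, 0, 0, 0, 0, 0, 1], [0.18, 0, 0, 0, 0, 0, 1], [0.21, 0, 0, 0, 0, 0, 1], [0.24, 0, 0, 0, 0, 0, 1], [0.24, 0, 0, 0, 0, 0, 1], [0.24, 0, 0, 0, 0, 0, 1]]])

```text
clock: 18.3
eef_pos: [515.8, -203.1, 157.4]
eef_rot: [3.141, -0.001, 0.0]
wrist_force: [-0.7, 0.7, -0.1]
finger_gap: 0.7
finger_force: 0.0
```

Request:
servo_tool(motion=[[[0, 0, 0.1, 0, 0, 0, 0], [0, 0, 0.2, 0, 0, 0.04, 0], [0, 0.08, 0.27, 0, 0, 0.08, 0], [0, 0.18, 0.27, 0, 0, 0.12, 0], [-0.03, 0.28, 0.27, 0, 0, 0.16, 0], [-0.06, 0.38, 0.27, 0, 0, 0.2, 0], [-0.09, 0.48, 0.27, 0, 0, 0.25, 0], [-0.12, 0.58, 0.27, 0, 0, 0.3, 0], [-0.15, 0.68, 0.27, 0, 0, 0.35, 0], [-0.18, 0.78, 0.27, 0, 0, 0.4, 0]]])

```text
clock: 19.3
eef_pos: [428.6, 173.4, 291.8]
eef_rot: [3.14, -0.001, 1.234]
wrist_force: [0.4, 0.1, -0.5]
finger_gap: 77.2
finger_force: 0.0
```

```bash
python3 -c "
from h import *
st()
c,P=cam('side'); save('s6.png',cv2.resize(c['frame'][110:380,200:440],None,fx=2.2,fy=2.2)); np.savez('s6',P=P)
print(circ(P,569,244,78,90),circ(P,392,277,78,90),circ(P,510,62,86,105))
for y in (-203,-119,-35):
    q=P.reshape(-1,3); q=q[(abs(q[:,1]-y)<15)&(q[:,2]>48)&(q[:,2]<90)]; print(np.percentile(q[:,0],[2,98]),np.percentile(q[:,2],[5,50,95]))
"
```

```text
{'clock': 19.3, 'eef_pos': [428.615, 173.358, 291.783], 'eef_rot': [3.14, -0.001, 1.234], 'wrist_force': [0.433, 0.137, -0.487], 'moment': [-0.002, -0.082, 0.016], 'finger_gap': 77.224, 'finger_force': 0.0}
(124, array([569.3, 243.3]), 32.9, np.float64(83.4)) (136, array([391.5, 277. ]), 33.5, np.float64(83.9)) (136, array([510.5,  61.8]), 33.4, np.float64(92.8))
[484.53336427 917.31443074] [50.52269872 63.41018215 78.00683678]
[ 538.50006515 1279.57466919] [50.1896413  62.86397487 82.48048953]
[  73.58958313 1279.60523282] [49.98280996 62.8815041  81.1864195 ]
```

View pics/s6.png

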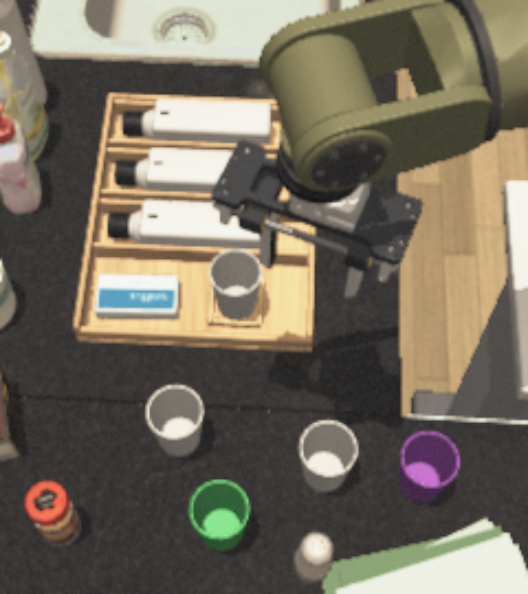

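All three bottles lie with caps to the far end. Now above the near beaker.

Request:
servo_tool(motion=[[[-0.03, 0.09, 0, 0, 0, 0.04, 0], [-0.068, 0.18, 0, 0, 0, 0.08, 0], [-0.068, 0.18, 0, 0, 0, 0.1, 0], [-0.068, 0.18, 0, 0, 0, 0.1, 0], [-0.068, 0.18, -0.1, 0, 0, 0.1, 0], [-0.068, 0.18, -0.2, 0, 0, 0.1, 0], [-0.068, 0.18, -0.22, 0, 0, 0.1, 0], [-0.068, 0.18, -0.22, 0, 0, 0.1, 0], [-0.068, 0.18, -0.22, 0, 0, 0.1, 0], [-0.068, 0.18, -0.22, 0, 0, 0.1, 0]]])

```text
clock: 20.35
eef_pos: [397.3, 262.4, 182.8]
eef_rot: [3.139, -0.002, 1.542]
wrist_force: [-0.1, -0.0, 0.1]
finger_gap: 93.8
finger_force: 0.0
```

```bash
python3 -c "
from h import *
st()
c,P=cam('wrist'); print(circ(P,392,277,79,90), circ(P,569,244,79,90))
c,P=cam('scene'); print(circ(P,392,277,79,88,38))
c,P=cam('side'); print(circ(P,392,277,79,88,38))
"
```

```text
{'clock': 20.35, 'eef_pos': [397.282, 262.422, 182.776], 'eef_rot': [3.139, -0.002, 1.542], 'wrist_force': [-0.103, -0.047, 0.099], 'moment': [-0.024, -0.108, -0.002], 'finger_gap': 93.848, 'finger_force': 0.0}
(1163, array([393.6, 278.6]), 32.8, np.float64(84.4)) (1462, array([570. , 244.4]), 33.5, np.float64(84.0))
(143, array([395.6, 279.2]), 35.1, np.float64(82.6))
(115, array([393.3, 277.3]), 33.6, np.float64(84.3))
```

Request:
servo_tool(motion=[[[0, 0, 0, 0, 0, 0, 0], [0, 0, 0, 0, 0, 0, 0]]])

```text
clock: 20.7
eef_pos: [396.4, 262.2, 180.7]
eef_rot: [3.141, -0.0, 1.542]
wrist_force: [-0.2, 0.2, -0.5]
finger_gap: 94.5
finger_force: 0.0
```

Request:
servo_tool(motion=[[[-0.007, 0.032, 0, 0, 0, 0.009, 0], [-0.007, 0.032, -0.08, 0, 0, 0.009, 0], [-0.007, 0.032, -0.16, 0, 0, 0.009, 0], [-0.007, 0.032, -0.21, 0, 0, 0.009, 0], [-0.007, 0.032, -0.233, 0, 0, 0.009, 0], [-0.007, 0.032, -0.233, 0, 0, 0.009, 0], [-0.007, 0.032, -0.233, 0, 0, 0.009, 1], [-0.007, 0.032, -0.233, 0, 0, 0.009, 1], [-0.007, 0.032, -0.233, 0, 0, 0.009, 1], [-0.007, 0.032, -0.233, 0, 0, 0.009, 1]]], newtons=10)

```text
clock: 21.7
eef_pos: [393.1, 278.4, 64.6]
eef_rot: [3.141, -0.001, 1.571]
wrist_force: [0.6, 0.3, 1.6]
finger_gap: 65.5
finger_force: 4.8
```

Request:
servo_tool(motion=[[[0, 0, 0, 0, 0, 0, 1], [0, 0, 0.04, 0, 0, 0, 1], [0, 0, 0.1, 0, 0, 0, 1], [0, 0, 0.2, 0, 0, 0, 1], [0, 0, 0.26, 0, 0, 0, 1], [0, 0, 0.26, 0, 0, 0, 1]]])

```text
clock: 22.3
eef_pos: [394.0, 279.0, 198.0]
eef_rot: [3.136, -0.004, 1.571]
wrist_force: [-0.3, -0.5, -1.3]
finger_gap: 64.9
finger_force: 10.0
```

```bash
python3 -c "
from h import *
st()
c,P=cam('side'); print(circ(P,393,278,185,225,60)); print(circ(P,510,62,86,105)); save('s7.png',c['frame'][200:360,250:450])
c,P=cam('scene'); print(circ(P,393,278,185,225,60)); print(circ(P,510,62,86,105))
"
```

```text
{'clock': 22.3, 'eef_pos': [394.031, 278.959, 197.981], 'eef_rot': [3.136, -0.004, 1.571], 'wrist_force': [-0.294, -0.542, -1.289], 'moment': [-0.026, -0.083, -0.017], 'finger_gap': 64.899, 'finger_force': 10.0}
(327, array([392.5, 282.9]), 44.8, np.float64(209.5))
(138, array([509.7,  62. ]), 33.9, np.float64(92.7))
(858, array([393.3, 280.6]), 45.5, np.float64(205.0))
(77, array([513.8,  61.9]), 35.0, np.float64(92.1))
```

Request:
servo_tool(motion=[[[0.04, -0.08, 0, 0, 0, 0, 1], [0.09, -0.16, 0, 0, 0, 0, 1], [0.13, -0.24, 0, 0, 0, 0, 1], [0.18, -0.33, 0, 0, 0, 0, 1], [0.22, -0.4, 0, 0, 0, 0, 1], [0.236, -0.433, 0, 0, 0, 0, 1], [0.236, -0.433, 0, 0, 0, 0, 1], [0.236, -0.433, 0, 0, 0, 0, 1], [0.236, -0.433, 0, 0, 0, 0, 1]]])

```text
clock: 23.3
eef_pos: [510.1, 62.6, 193.2]
eef_rot: [-3.14, -0.0, 1.572]
wrist_force: [-0.3, 0.1, -1.7]
finger_gap: 65.1
finger_force: 10.0
```

```bash
python3 -c "
from h import *
st()
for n in('side','scene'):
  c,P=cam(n); print(circ(P,511,62,86,100,40)); q=P.reshape(-1,3); q=q[(abs(q[:,2]-216.5)<5)&(np.hypot(q[:,0]-511,q[:,1]-62)<36)]; print(len(q), cv2.minEnclosingCircle(q[:,:2].astype(np.float32)) if len(q)>4 else 0)
  save('s8.png',cv2.resize(c['frame'][180:360,200:440],None,fx=2.2,fy=2.2)) if n=='scene' else 0
"
```

```text
{'clock': 23.3, 'eef_pos': [510.143, 62.606, 193.235], 'eef_rot': [-3.14, -0.0, 1.572], 'wrist_force': [-0.309, 0.071, -1.682], 'moment': [-0.047, -0.042, -0.022], 'finger_gap': 65.139, 'finger_force': 10.0}
(76, array([510.6,  63.5]), 33.2, np.float64(93.0))
90 ((510.8179626464844, 64.06529235839844), 34.6966552734375)
(171, array([511.9,  63.7]), 36.3, np.float64(91.5))
73 ((510.94464111328125, 64.28987121582031), 34.94462966918945)
```

View pics/s8.png

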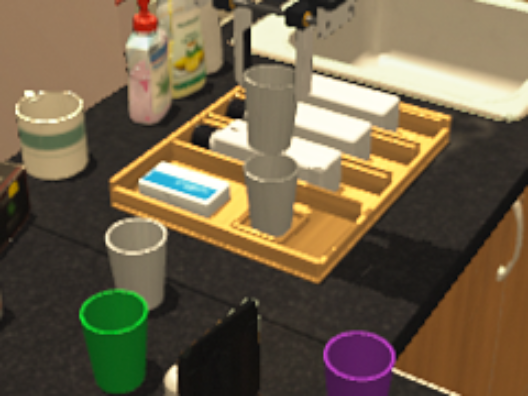

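The held beaker at (270,105) sits over the base beaker at (270,190), upright and aligned. Lower gently.

Request:
servo_tool(motion=[[[0.001, 0, -0.05, 0, 0, 0, 1], [0.001, 0, -0.1, 0, 0, 0, 1], [0.001, 0, -0.13, 0, 0, 0, 1], [0.001, 0, -0.15, 0, 0, 0, 1], [0.001, 0, -0.156, 0, 0, 0, 1], [0.001, 0, -0.156, 0, 0, 0, 1]]])

```text
clock: 24.0
eef_pos: [511.9, 62.2, 116.9]
eef_rot: [3.139, 0.0, 1.572]
wrist_force: [-0.1, -1.1, 7.3]
finger_gap: 65.0
finger_force: 10.0
```

Request:
servo_tool(motion=[[[0, 0, -0.003, 0, 0, 0, 1], [0, 0, -0.006, 0, 0, 0, 1], [0, 0, -0.006, 0, 0, 0, 1]]])

```text
clock: 24.3
eef_pos: [512.4, 62.1, 114.8]
eef_rot: [3.137, 0.0, 1.572]
wrist_force: [-0.6, -2.6, 13.7]
finger_gap: 64.7
finger_force: 10.0
```

Request:
servo_tool(motion=[[[0, 0, -0.003, 0, 0, 0, 1], [0, 0, -0.006, 0, 0, 0, 1], [0, 0, -0.006, 0, 0, 0, 1]]])

```text
clock: 24.6
eef_pos: [512.5, 62.1, 111.8]
eef_rot: [3.137, 0.0, 1.572]
wrist_force: [-0.6, -2.5, 13.5]
finger_gap: 64.6
finger_force: 10.0
```

Contact came earlier than expected, so check.

```bash
python3 -c "
from h import *
st()
c,P=cam('side'); q=P.reshape(-1,3); 
q=q[np.hypot(q[:,0]-511,q[:,1]-62)<30]; print(np.histogram(q[:,2],bins=np.arange(0,180,5)))
c,P=cam('scene');save('s9.png',cv2.resize(c['frame'][200:320,270:380],None,fx=4,fy=4))
q=P.reshape(-1,3); 
for z in (93,): print(circ(P,511,62,88,98,36))
for a in range(110,150,4): print(a,circ(P,511,62,a,a+4,34))
"
```

```text
{'clock': 24.6, 'eef_pos': [512.463, 62.133, 111.843], 'eef_rot': [3.137, 0.0, 1.572], 'wrist_force': [-0.608, -2.479, 13.48], 'moment': [-0.552, -0.099, -0.008], 'finger_gap': 64.63, 'finger_force': 9.988}
(array([ 3, 15, 21,  8, 11,  5,  2,  0,  0,  0,  2,  0,  0,  0,  1,  0,  1,
        3,  2,  1,  0,  0,  7, 16, 23, 27, 29, 19, 19, 20, 30, 26, 38, 45,
       18]), array([  0,   5,  10,  15,  20,  25,  30,  35,  40,  45,  50,  55,  60,
        65,  70,  75,  80,  85,  90,  95, 100, 105, 110, 115, 120, 125,
       130, 135, 140, 145, 150, 155, 160, 165, 170, 175]))
(24, array([496.3,  72.5]), 21.0, np.float64(94.0))
110 (6, array([488. ,  76.7]), 9.8, np.float64(112.6))
114 (10, array([488.3,  81.1]), 14.3, np.float64(116.0))
118 (11, array([488.7,  78.5]), 15.6, np.float64(120.3))
122 (14, array([490.1,  78.1]), 14.4, np.float64(124.5))
126 (13, array([490.7,  79.5]), 14.8, np.float64(128.2))
130 (15, array([494.1,  81.2]), 17.4, np.float64(132.3))
134 (20, array([508.3,  77.4]), 26.6, np.float64(136.0))
138 (29, array([511.5,  63. ]), 32.6, np.float64(140.0))
142 (42, array([512. ,  62.2]), 33.0, np.float64(143.9))
146 (57, array([510.9,  61.8]), 33.7, np.float64(148.1))
```

View pics/s9.png

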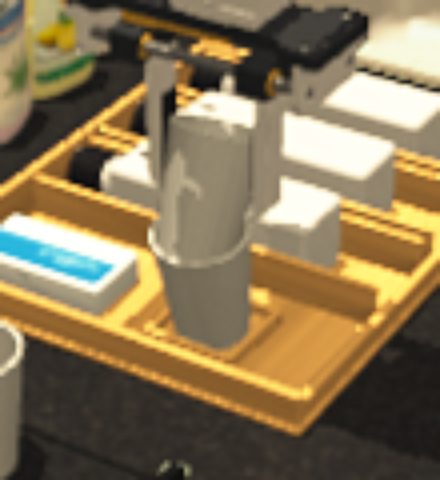

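The beaker entered the base but sits off-centre, about 20 mm high and slightly tilted. Ease up and shift.

Request:
servo_tool(motion=[[[0, 0, 0.006, 0, 0, 0, 1], [0, 0, 0.012, 0, 0, 0, 1], [0, 0, 0.016, 0, 0, 0, 1], [0, 0, 0.016, 0, 0, 0, 1]]])

```text
clock: 25.1
eef_pos: [511.2, 61.9, 118.1]
eef_rot: [3.142, -0.0, 1.571]
wrist_force: [1.0, 0.0, -0.5]
finger_gap: 64.6
finger_force: 10.0
```

```bash
python3 -c "
from h import *
st()
for n in ('side','scene'):
  c,P=cam(n)
  print(n,'base',circ(P,511,62,88,98,36))
  for a in range(138,166,4): print(a,circ(P,511,62,a,a+4,36))
"
```

```text
{'clock': 25.1, 'eef_pos': [511.224, 61.881, 118.055], 'eef_rot': [3.142, -0.0, 1.571], 'wrist_force': [0.98, 0.048, -0.543], 'moment': [-0.125, -0.123, -0.028], 'finger_gap': 64.57, 'finger_force': 9.998}
side base (32, array([509.6,  72.5]), 32.2, np.float64(95.7))
138 (37, array([510. ,  61.4]), 32.5, np.float64(139.8))
142 (41, array([510.7,  64.5]), 35.3, np.float64(144.0))
146 (34, array([513. ,  59.3]), 34.2, np.float64(148.0))
150 (45, array([511.8,  60.5]), 34.7, np.float64(151.5))
154 (36, array([510.4,  61.8]), 35.4, np.float64(156.3))
158 (31, array([507.4,  56.1]), 34.1, np.float64(160.1))
162 (32, array([511.5,  67.1]), 33.2, np.float64(164.3))
scene base (39, array([512.4,  71.5]), 31.6, np.float64(94.2))
138 (36, array([511.2,  68.6]), 35.2, np.float64(139.4))
142 (43, array([511.9,  62.4]), 34.7, np.float64(144.0))
146 (51, array([511.9,  61.8]), 35.1, np.float64(148.0))
150 (62, array([511.1,  62.1]), 35.6, np.float64(151.9))
154 (66, array([510.6,  61.7]), 35.6, np.float64(156.1))
158 (43, array([510.9,  60.9]), 34.5, np.float64(159.8))
162 (45, array([510.6,  62.1]), 35.0, np.float64(164.2))
```

```bash
cat >> h.py <<'E'
from scipy.optimize import least_squares
def fitc(q,r=32.5):
    s=least_squares(lambda c:np.hypot(q[:,0]-c[0],q[:,1]-c[1])-r,[511,62],loss='soft_l1'); return np.round(s.x,1),round(np.sqrt(np.mean(s.fun**2)),1)
E
python3 -c "
from h import *
st()
for n in ('side','scene'):
  c,P=cam(n); A=P.reshape(-1,3); d=np.hypot(A[:,0]-511,A[:,1]-62)
  q=A[(abs(A[:,2]-92.5)<2.5)&(d<42)&(d>27)]; print(n,len(q),fitc(q), np.round(q.min(0)),np.round(q.max(0)))
  for a in range(90,180,5):
    q=A[(A[:,2]>a)&(A[:,2]<=a+5)&(abs(A[:,0]-511)<14)&(d<45)]
    if len(q): print(a,len(q),np.round(np.sort(q[:,1])[[0,len(q)//2,-1]]))
c['frame'][240-3:240+3]
"
```

```text
{'clock': 25.2, 'eef_pos': [511.147, 61.781, 117.784], 'eef_rot': [-3.141, -0.0, 1.571], 'wrist_force': [-0.343, -0.703, -1.243], 'moment': [-0.052, -0.125, -0.014], 'finger_gap': 65.056, 'finger_force': 9.998}
side 34 (array([509.7,  69. ]), np.float64(1.8)) [477.  72.  90.] [539. 104.  95.]
90 19 [ 97. 101. 105.]
95 11 [ 94.  99. 101.]
100 18 [ 91.  98. 103.]
105 8 [93. 96. 99.]
110 23 [ 39.  95. 100.]
115 27 [36. 91. 98.]
120 28 [39. 46. 96.]
125 38 [34. 40. 97.]
130 31 [33. 90. 99.]
135 29 [33. 88. 95.]
140 9 [27. 90. 91.]
145 27 [26. 87. 92.]
150 31 [25. 32. 91.]
155 20 [27. 86. 89.]
160 15 [82. 86. 89.]
165 13 [81. 84. 88.]
170 11 [79. 85. 87.]
175 17 [81. 84. 86.]
scene 51 (array([513.1,  69.6]), np.float64(1.9)) [480.  64.  90.] [545. 103.  95.]
90 22 [ 94. 103. 107.]
95 17 [ 95. 100. 105.]
100 20 [ 93. 101. 105.]
105 15 [ 93.  99. 102.]
110 21 [ 95.  98. 100.]
115 17 [ 93.  97. 102.]
120 19 [ 91.  96. 101.]
125 23 [ 89.  95. 100.]
130 17 [88. 94. 97.]
135 19 [88. 93. 97.]
140 17 [88. 92. 95.]
145 35 [27. 89. 96.]
150 37 [27. 88. 94.]
155 29 [26. 88. 92.]
160 24 [30. 87. 92.]
165 18 [82. 86. 91.]
170 20 [82. 86. 90.]
175 5 [84. 86. 88.]
```

The upper beaker's foot landed on the base rim, and the beaker slid up and tilted in the light grip. Lift it clear and measure again.

Request:
servo_tool(motion=[[[0, 0, 0.02, 0, 0, 0, 1], [0, 0, 0.05, 0, 0, 0, 1], [0, 0, 0.08, 0, 0, 0, 1], [0, 0, 0.12, 0, 0, 0, 1], [0, 0, 0.16, 0, 0, 0, 1], [0, 0, 0.16, 0, 0, 0, 1], [0, 0, 0.16, 0, 0, 0, 1]]], newtons=20)

```text
clock: 26.0
eef_pos: [511.2, 61.7, 197.7]
eef_rot: [3.141, -0.0, 1.571]
wrist_force: [0.1, -0.4, -1.6]
finger_gap: 64.5
finger_force: 20.0
```

```bash
cat >> h.py <<'E'
def look():
    st()
    for n in ('side','scene'):
      c,P=cam(n); A=P.reshape(-1,3); d=np.hypot(A[:,0]-511,A[:,1]-66)
      q=A[(abs(A[:,2]-92.5)<2.5)&(d<42)&(d>27)]; print(n,'base',len(q),fitc(q))
      print([(a,np.round(np.median(A[(A[:,2]>a)&(A[:,2]<=a+10)&(abs(A[:,0]-511)<14)&(A[:,1]>62)&(d<50)][:,1]))) for a in range(10,290,10)])
    return c
E
python3 -c "
from h import *
c=look(); save('s10.png',cv2.resize(c['frame'][130:320,250:400],None,fx=3,fy=3))"
```

```text
{'clock': 26.0, 'eef_pos': [511.186, 61.66, 197.75], 'eef_rot': [3.141, -0.0, 1.571], 'wrist_force': [0.059, -0.4, -1.622], 'moment': [-0.053, -0.092, 0.005], 'finger_gap': 64.537, 'finger_force': 19.999}
side base 31 (array([511.2,  61.6]), np.float64(1.6))
[(10, np.float64(92.0)), (20, np.float64(87.0)), (30, np.float64(88.0)), (40, np.float64(88.0)), (50, np.float64(89.0)), (60, np.float64(90.0)), (70, np.float64(92.0)), (80, np.float64(92.0)), (90, np.float64(92.0)), (100, np.float64(nan)), (110, np.float64(nan)), (120, np.float64(nan)), (130, np.float64(nan)), (140, np.float64(nan)), (150, np.float64(nan)), (160, np.float64(nan)), (170, np.float64(102.0)), (180, np.float64(101.0)), (190, np.float64(98.0)), (200, np.float64(97.0)), (210, np.float64(93.0)), (220, np.float64(91.0)), (230, np.float64(89.0)), (240, np.float64(85.0)), (250, np.float64(83.0)), (260, np.float64(nan)), (270, np.float64(nan)), (280, np.float64(nan))]
scene base 93 (array([513.1,  64.8]), np.float64(2.3))
  return _methods._mean(a, axis=axis, dtype=dtype,
  ret = ret.dtype.type(ret / rcount)
```

View pics/s10.png

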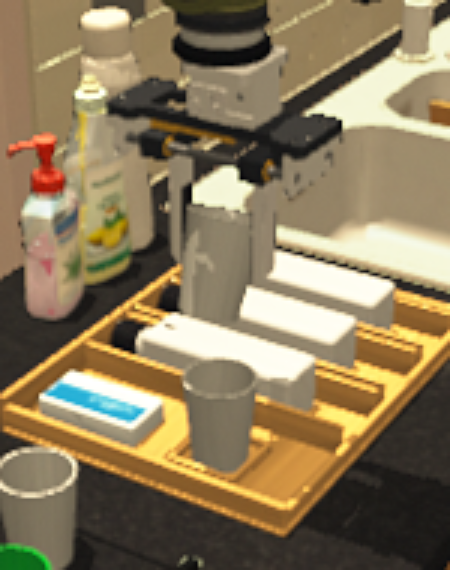

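The base is upright again at (215,415). The held beaker hangs low in the fingers, tilted about 0.25 rad with its foot toward +y. I'll set it back on the bench upright and regrip it harder.

Request:
servo_tool(motion=[[[-0.04, 0.08, 0, -0.03, 0, 0, 1], [-0.09, 0.16, 0, -0.06, 0, 0, 1], [-0.13, 0.24, 0, -0.085, 0, 0, 1], [-0.18, 0.33, 0, -0.085, 0, 0, 1], [-0.22, 0.4, 0, -0.085, 0, 0, 1], [-0.236, 0.433, 0, -0.085, 0, 0, 1], [-0.236, 0.433, -0.1, -0.085, 0, 0, 1], [-0.236, 0.433, -0.2, -0.085, 0, 0, 1], [-0.236, 0.433, -0.24, -0.085, 0, 0, 1], [-0.236, 0.433, -0.24, -0.085, 0, 0, 1]]])

```text
clock: 27.1
eef_pos: [391.6, 277.0, 74.6]
eef_rot: [-3.136, 0.271, 1.572]
wrist_force: [0.5, -0.2, 0.3]
finger_gap: 64.6
finger_force: 20.0
```

```bash
python3 -W ignore -c "
from h import *
st()
for n in ('side','scene'):
  c,P=cam(n); A=P.reshape(-1,3); d=np.hypot(A[:,0]-393,A[:,1]-278)
  print([(a,np.round(np.median(A[(A[:,2]>a)&(A[:,2]<=a+10)&(abs(A[:,0]-393)<12)&(A[:,1]>280)&(d<50)][:,1]))) for a in range(10,180,10)])
"
```

```text
{'clock': 27.1, 'eef_pos': [391.607, 276.973, 74.629], 'eef_rot': [-3.136, 0.271, 1.572], 'wrist_force': [0.478, -0.225, 0.336], 'moment': [0.091, -0.114, 0.011], 'finger_gap': 64.585, 'finger_force': 19.999}
[(10, np.float64(nan)), (20, np.float64(nan)), (30, np.float64(nan)), (40, np.float64(311.0)), (50, np.float64(313.0)), (60, np.float64(312.0)), (70, np.float64(312.0)), (80, np.float64(313.0)), (90, np.float64(312.0)), (100, np.float64(313.0)), (110, np.float64(nan)), (120, np.float64(nan)), (130, np.float64(nan)), (140, np.float64(nan)), (150, np.float64(nan)), (160, np.float64(nan)), (170, np.float64(nan))]
[(10, np.float64(nan)), (20, np.float64(nan)), (30, np.float64(nan)), (40, np.float64(nan)), (50, np.float64(nan)), (60, np.float64(nan)), (70, np.float64(nan)), (80, np.float64(nan)), (90, np.float64(nan)), (100, np.float64(314.0)), (110, np.float64(316.0)), (120, np.float64(316.0)), (130, np.float64(nan)), (140, np.float64(nan)), (150, np.float64(nan)), (160, np.float64(nan)), (170, np.float64(328.0))]
```

Request:
servo_tool(motion=[[[0, 0, -0.03, 0, 0, 0, 1], [0, 0, -0.055, 0, 0, 0, 1], [0, 0, -0.062, 0, 0, 0, 1], [0, 0, -0.066, 0, 0, 0, 1], [0, 0, -0.07, 0, 0, 0, 1], [0, 0, -0.07, 0, 0, 0, 1]]], newtons=6)

```text
clock: 27.8
eef_pos: [393.4, 278.3, 43.2]
eef_rot: [3.141, 0.267, 1.571]
wrist_force: [0.2, 0.8, -0.7]
finger_gap: 65.4
finger_force: 6.0
```

Request:
servo_tool(motion=[[[0, 0, -0.004, 0, 0, 0, 1], [0, 0, -0.004, 0, 0, 0, 1]]])

```text
clock: 28.0
eef_pos: [393.3, 278.2, 40.9]
eef_rot: [3.142, 0.267, 1.571]
wrist_force: [0.8, -0.8, -1.5]
finger_gap: 64.9
finger_force: 6.0
```

Request:
servo_tool(motion=[[[0, 0, -0.006, 0, 0, 0, 1], [0, 0, -0.012, 0, 0, 0, 1], [0, 0, -0.012, 0, 0, 0, 1]]])

```text
clock: 28.3
eef_pos: [393.6, 278.5, 35.0]
eef_rot: [3.141, 0.266, 1.571]
wrist_force: [0.5, 1.1, 2.1]
finger_gap: 65.0
finger_force: 6.0
```

Request:
servo_tool(motion=[[[0, 0, -0.006, 0, 0, 0, 1], [0, 0, -0.012, 0, 0, 0, 1], [0, 0, -0.012, 0, 0, 0, 1]]])

```text
clock: 28.6
eef_pos: [393.8, 278.6, 29.3]
eef_rot: [3.14, 0.266, 1.571]
wrist_force: [0.4, 1.0, 5.3]
finger_gap: 65.3
finger_force: 6.0
```

```bash
python3 -W ignore -c "
from h import *
st()
for n in ('side','scene'):
  c,P=cam(n); A=P.reshape(-1,3); d=np.hypot(A[:,0]-393,A[:,1]-278)
  print([(a,np.round(np.median(A[(A[:,2]>a)&(A[:,2]<=a+10)&(abs(A[:,0]-393)<12)&(A[:,1]>280)&(d<50)][:,1]))) for a in range(0,120,10)])
"
```

```text
{'clock': 28.6, 'eef_pos': [393.802, 278.646, 29.283], 'eef_rot': [3.14, 0.266, 1.571], 'wrist_force': [0.399, 1.006, 5.251], 'moment': [0.047, -0.222, -0.017], 'finger_gap': 65.298, 'finger_force': 6.001}
[(0, np.float64(319.0)), (10, np.float64(314.0)), (20, np.float64(315.0)), (30, np.float64(316.0)), (40, np.float64(315.0)), (50, np.float64(316.0)), (60, np.float64(314.0)), (70, np.float64(nan)), (80, np.float64(nan)), (90, np.float64(nan)), (100, np.float64(nan)), (110, np.float64(nan))]
[(0, np.float64(nan)), (10, np.float64(nan)), (20, np.float64(nan)), (30, np.float64(nan)), (40, np.float64(nan)), (50, np.float64(nan)), (60, np.float64(nan)), (70, np.float64(nan)), (80, np.float64(nan)), (90, np.float64(nan)), (100, np.float64(nan)), (110, np.float64(nan))]
```

Request:
servo_tool(motion=[[[0, 0, 0, 0, 0, 0, 0], [0, 0, 0, 0, 0, 0, 0], [0, 0, 0, 0, 0, 0, 0], [0, 0, 0, 0, 0, 0, 0], [0, 0, 0.06, 0, 0, 0, 0], [0, 0, 0.14, 0, 0, 0, 0], [0, 0, 0.22, 0.04, 0, 0, 0], [0, 0, 0.3, 0.085, 0, 0, 0], [0, 0, 0.3, 0.085, 0, 0, 0], [0, 0, 0.3, 0.085, 0, 0, 0]]], newtons=30)

```text
clock: 29.7
eef_pos: [393.5, 277.7, 179.5]
eef_rot: [3.14, -0.0, 1.569]
wrist_force: [-0.1, 0.3, -0.8]
finger_gap: 94.0
finger_force: 0.0
```

```bash
python3 -W ignore -c "
from h import *
st()
for n in ('side','wrist'):
  c,P=cam(n); print(n,circ(P,393,290,79,90,50),circ(P,569,244,79,90),circ(P,511,62,89,98))
"
```

```text
{'clock': 29.7, 'eef_pos': [393.54, 277.66, 179.528], 'eef_rot': [3.14, -0.0, 1.569], 'wrist_force': [-0.118, 0.347, -0.753], 'moment': [-0.021, -0.118, -0.001], 'finger_gap': 93.977, 'finger_force': 0.0}
side (127, array([392.9, 290.1]), 33.2, np.float64(84.1)) (120, array([569.1, 243.2]), 33.1, np.float64(83.8)) (105, array([510.5,  62. ]), 33.7, np.float64(93.9))
wrist (1199, array([393.2, 290.8]), 32.9, np.float64(84.3)) (1462, array([570.4, 244.6]), 33.5, np.float64(83.9)) (126, array([511.3,  91.6]), 16.3, np.float64(91.2))
```

Standing upright at (393,290.5). Regrip with 30 N.

Request:
servo_tool(motion=[[[0, 0.0255, 0, 0, 0, 0, 0], [0, 0.0255, -0.08, 0, 0, 0, 0], [0, 0.0255, -0.16, 0, 0, 0, 0], [0, 0.0255, -0.21, 0, 0, 0, 0], [0, 0.0255, -0.231, 0, 0, 0, 0], [0, 0.0255, -0.231, 0, 0, 0, 0], [0, 0.0255, -0.231, 0, 0, 0, 1], [0, 0.0255, -0.231, 0, 0, 0, 1], [0, 0.0255, -0.231, 0, 0, 0, 1], [0, 0.0255, -0.231, 0, 0, 0, 1]]], newtons=30)

```text
clock: 30.8
eef_pos: [393.6, 291.1, 64.1]
eef_rot: [3.141, -0.001, 1.571]
wrist_force: [0.6, -1.1, 1.2]
finger_gap: 65.4
finger_force: 4.3
```

Request:
servo_tool(motion=[[[0, 0, 0, 0, 0, 0, 1], [0, 0, 0.02, 0, 0, 0, 1], [0, 0, 0.06, 0, 0, 0, 1], [0, 0, 0.12, 0, 0, 0, 1], [0, 0, 0.18, 0, 0, 0, 1], [0, 0, 0.24, 0, 0, 0, 1], [0, 0, 0.26, 0, 0, 0, 1], [0, 0, 0.26, 0, 0, 0, 1]]])

```text
clock: 31.6
eef_pos: [393.6, 291.1, 194.4]
eef_rot: [3.14, -0.001, 1.571]
wrist_force: [0.4, -0.2, -0.9]
finger_gap: 64.5
finger_force: 30.0
```

Request:
servo_tool(motion=[[[0.03, -0.06, 0, 0, 0, 0, 1], [0.06, -0.12, 0, 0, 0, 0, 1], [0.1, -0.19, 0, 0, 0, 0, 1], [0.14, -0.26, 0, 0, 0, 0, 1], [0.18, -0.33, 0, 0, 0, 0, 1], [0.21, -0.4, 0, 0, 0, 0, 1], [0.23, -0.44, 0, 0, 0, 0, 1], [0.236, -0.455, 0, 0, 0, 0, 1], [0.236, -0.457, 0, 0, 0, 0, 1], [0.236, -0.457, 0, 0, 0, 0, 1]]])

```text
clock: 32.6
eef_pos: [510.7, 63.1, 192.7]
eef_rot: [-3.14, -0.0, 1.571]
wrist_force: [1.2, 0.7, -0.9]
finger_gap: 64.6
finger_force: 30.0
```

```bash
cat >> h.py <<'E'
def axis(x=511,y=62,lo=100,hi=215):
    # fit cylinder-ish +y surface slope, and rim
    for n in ('side','scene'):
      c,P=cam(n); A=P.reshape(-1,3); d=np.hypot(A[:,0]-x,A[:,1]-y)
      q=A[(abs(A[:,2]-92.5)<2.5)&(d<42)&(d>27)]; print(n,'base',len(q),fitc(q))
      for a in range(lo,hi,10):
        q=A[(A[:,2]>a)&(A[:,2]<=a+10)&(d<40)&(A[:,1]>y+8)&(abs(A[:,0]-x)<22)]
        if len(q)>6: print(a+5,len(q),np.round(q[:,:2].mean(0),1),fitc(q,25.5+(a+5-lo)*0))
E
python3 -W ignore -c "
from h import *
st(); axis(lo=120)"
```

```text
{'clock': 32.6, 'eef_pos': [510.719, 63.118, 192.746], 'eef_rot': [-3.14, -0.0, 1.571], 'wrist_force': [1.204, 0.656, -0.934], 'moment': [-0.041, -0.101, 0.033], 'finger_gap': 64.602, 'finger_force': 30.0}
side base 45 (array([510.4,  61.2]), np.float64(1.8))
135 25 [509.2  82.9] (array([508.3,  61.1]), np.float64(0.8))
145 22 [509.4  84.5] (array([509.5,  62. ]), np.float64(0.9))
155 30 [509.3  84.9] (array([509.,  63.]), np.float64(0.8))
165 24 [509.4  86.5] (array([509.5,  64. ]), np.float64(0.8))
175 26 [510.7  87. ] (array([508.2,  65.1]), np.float64(0.7))
185 31 [510.4  88.2] (array([509. ,  65.8]), np.float64(1.2))
195 31 [508.7  89.8] (array([508.6,  67.1]), np.float64(1.1))
205 29 [510.4  89.8] (array([510.,  68.]), np.float64(1.1))
215 28 [511.   90.1] (array([509.1,  68.7]), np.float64(1.5))
scene base 89 (array([513.3,  63.9]), np.float64(2.2))
125 9 [503.9  83.1] (array([511.7,  61.2]), np.float64(1.1))
135 49 [504.6  84.7] (array([512. ,  63.3]), np.float64(1.6))
145 48 [505.4  85.5] (array([512.4,  64.3]), np.float64(1.5))
155 52 [505.4  86.4] (array([512.1,  64.9]), np.float64(1.7))
165 48 [506.2  88.3] (array([511.7,  66.3]), np.float64(1.5))
175 53 [505.9  88.6] (array([511.7,  67.4]), np.float64(1.7))
185 54 [505.5  90.5] (array([511. ,  68.5]), np.float64(1.8))
195 50 [506.9  91.5] (array([510.2,  69.6]), np.float64(1.5))
205 56 [506.9  91.8] (array([511.7,  70.2]), np.float64(1.3))
215 26 [508.2  93. ] (array([510.3,  71.2]), np.float64(1.7))
```

Upright and within 1–2 mm. Lower slowly.

Request:
servo_tool(motion=[[[0.002, 0, -0.03, 0, 0, 0, 1], [0.002, 0, -0.06, 0, 0, 0, 1], [0.002, 0, -0.08, 0, 0, 0, 1], [0.002, 0, -0.09, 0, 0, 0, 1], [0.002, 0, -0.09, 0, 0, 0, 1]]])

```text
clock: 33.2
eef_pos: [512.0, 62.7, 148.1]
eef_rot: [-3.141, 0.0, 1.571]
wrist_force: [1.2, 0.1, -0.8]
finger_gap: 64.8
finger_force: 30.0
```

Request:
servo_tool(motion=[[[0, 0, -0.015, 0, 0, 0, 1], [0, 0, -0.03, 0, 0, 0, 1], [0, 0, -0.04, 0, 0, 0, 1], [0, 0, -0.04, 0, 0, 0, 1]]])

```text
clock: 33.6
eef_pos: [511.9, 62.4, 127.6]
eef_rot: [-3.14, 0.0, 1.571]
wrist_force: [-0.3, 0.6, -0.7]
finger_gap: 64.4
finger_force: 30.0
```

Inside with no contact. Continue to near 112, then release.

Request:
servo_tool(motion=[[[0, 0, -0.01, 0, 0, 0, 1], [0, 0, -0.02, 0, 0, 0, 1], [0, 0, -0.028, 0, 0, 0, 1], [0, 0, -0.028, 0, 0, 0, 1]]])

```text
clock: 34.0
eef_pos: [512.0, 62.4, 113.8]
eef_rot: [-3.141, 0.0, 1.571]
wrist_force: [1.0, 1.4, -0.9]
finger_gap: 64.7
finger_force: 30.0
```

Request:
servo_tool(motion=[[[0, 0, -0.003, 0, 0, 0, 1], [0, 0, -0.006, 0, 0, 0, 1], [0, 0, -0.006, 0, 0, 0, 1]]])

```text
clock: 34.3
eef_pos: [512.3, 62.4, 111.4]
eef_rot: [-3.142, -0.0, 1.571]
wrist_force: [0.4, 0.5, -0.7]
finger_gap: 64.2
finger_force: 30.0
```

Request:
servo_tool(motion=[[[0, 0, -0.004, 0, 0, 0, 1], [0, 0, -0.004, 0, 0, 0, 0.7], [0, 0, -0.004, 0, 0, 0, 0], [0, 0, -0.004, 0, 0, 0, 0], [0, 0, -0.004, 0, 0, 0, 0], [0, 0, -0.004, 0, 0, 0, 0], [0, 0, 0.05, 0, 0, 0, 0], [0, 0, 0.12, 0, 0, 0, 0], [0, 0, 0.17, 0, 0, 0, 0], [0, 0, 0.17, 0, 0, 0, 0]]])

```text
clock: 35.3
eef_pos: [513.6, 62.5, 199.8]
eef_rot: [3.136, -0.0, 1.571]
wrist_force: [-0.6, -0.5, -0.4]
finger_gap: 94.1
finger_force: 0.0
```

Request:
servo_tool(motion=[[[0.03, 0.09, 0, 0, 0, 0, 0], [0.06, 0.18, 0, 0, 0, 0, 0], [0.09, 0.27, 0, 0, 0, 0, 0], [0.115, 0.363, 0, 0, 0, 0, 0], [0.115, 0.363, 0, 0, 0, 0, 0], [0.115, 0.363, 0, 0, 0, 0, 0]]])

```text
clock: 35.9
eef_pos: [569.3, 244.4, 194.9]
eef_rot: [-3.14, 0.001, 1.572]
wrist_force: [-0.6, -1.1, 0.3]
finger_gap: 94.3
finger_force: 0.0
```

```bash
python3 -W ignore -c "
from h import *
st()
for n in ('side','scene','wrist'):
  c,P=cam(n); print(n,circ(P,511,62,122,136,45),circ(P,511,62,89,98),circ(P,569,244,79,90))
"
```

```text
{'clock': 35.9, 'eef_pos': [569.32, 244.398, 194.867], 'eef_rot': [-3.14, 0.001, 1.572], 'wrist_force': [-0.647, -1.061, 0.268], 'moment': [-0.067, -0.079, -0.005], 'finger_gap': 94.333, 'finger_force': 0.0}
side None None (126, array([570. , 242.8]), 33.5, np.float64(83.3))
scene (170, array([511.6,  64.1]), 35.4, np.float64(127.5)) (108, array([513.5,  66.5]), 34.5, np.float64(94.1)) (144, array([571.8, 244.3]), 36.5, np.float64(83.2))
wrist (769, array([511.,  69.]), 31.8, np.float64(128.8)) (932, array([512.3,  63.7]), 32.8, np.float64(94.4)) (1032, array([570.5, 244.5]), 32.9, np.float64(84.3))
```

First beaker is nested (rim at 128). Now the second.

Request:
servo_tool(motion=[[[0.002, 0, -0.07, 0, 0, 0, 0], [0.002, 0, -0.14, 0, 0, 0, 0], [0.002, 0, -0.2, 0, 0, 0, 0], [0.002, 0, -0.24, 0, 0, 0, 0], [0.002, 0, -0.26, 0, 0, 0, 0], [0.002, 0, -0.26, 0, 0, 0, 0], [0.002, 0, -0.26, 0, 0, 0, 1], [0.002, 0, -0.26, 0, 0, 0, 1], [0.002, 0, -0.26, 0, 0, 0, 1], [0.002, 0, -0.26, 0, 0, 0, 1]]], newtons=30)

```text
clock: 37.05
eef_pos: [571.0, 244.0, 67.1]
eef_rot: [3.141, -0.0, 1.571]
wrist_force: [0.4, -0.6, 1.4]
finger_gap: 65.6
finger_force: 7.0
```

Request:
servo_tool(motion=[[[0, 0, 0, 0, 0, 0, 1], [0, 0, 0.02, 0, 0, 0, 1], [0, 0, 0.06, 0, 0, 0, 1], [0, 0, 0.12, 0, 0, 0, 1], [0, 0, 0.18, 0, 0, 0, 1], [0, 0, 0.24, 0, 0, 0, 1], [0, 0, 0.3, 0, 0, 0, 1], [0, 0, 0.32, 0, 0, 0, 1], [0, 0, 0.32, 0, 0, 0, 1]]])

```text
clock: 37.95
eef_pos: [571.0, 244.0, 227.6]
eef_rot: [3.14, -0.001, 1.571]
wrist_force: [1.2, 0.3, -1.4]
finger_gap: 64.5
finger_force: 30.0
```

Request:
servo_tool(motion=[[[-0.01, -0.03, 0, 0, 0, 0, 1], [-0.03, -0.09, 0, 0, 0, 0, 1], [-0.05, -0.16, 0, 0, 0, 0, 1], [-0.07, -0.23, 0, 0, 0, 0, 1], [-0.09, -0.3, 0, 0, 0, 0, 1], [-0.11, -0.345, 0, 0, 0, 0, 1], [-0.116, -0.36, 0, 0, 0, 0, 1], [-0.116, -0.363, 0, 0, 0, 0, 1], [-0.116, -0.363, 0, 0, 0, 0, 1], [-0.116, -0.363, 0, 0, 0, 0, 1]]])

```text
clock: 38.95
eef_pos: [513.0, 63.3, 226.0]
eef_rot: [-3.141, -0.0, 1.572]
wrist_force: [-0.0, -0.3, -0.4]
finger_gap: 64.5
finger_force: 30.0
```

```bash
python3 -W ignore -c "
from h import *
st()
for n in ('side','scene'):
  c,P=cam(n); A=P.reshape(-1,3); d=np.hypot(A[:,0]-511,A[:,1]-63)
  q=A[(abs(A[:,2]-126.5)<3)&(d<42)&(d>27)]; print(n,'rim',len(q),fitc(q))
  for a in range(150,250,10):
    q=A[(A[:,2]>a)&(A[:,2]<=a+10)&(d<40)&(A[:,1]>70)&(abs(A[:,0]-511)<22)]
    if len(q)>6: print(a+5,len(q),np.round(q[:,:2].mean(0),1),fitc(q,25.5))
"
```

```text
{'clock': 38.95, 'eef_pos': [512.977, 63.31, 225.979], 'eef_rot': [-3.141, -0.0, 1.572], 'wrist_force': [-0.047, -0.335, -0.441], 'moment': [-0.035, -0.127, -0.017], 'finger_gap': 64.454, 'finger_force': 30.0}
side rim 46 (array([510.4,  61. ]), np.float64(1.5))
165 27 [510.3  84.4] (array([510.3,  62.2]), np.float64(0.7))
175 29 [509.7  85. ] (array([510.7,  62.9]), np.float64(0.8))
185 28 [508.7  86. ] (array([511.1,  64. ]), np.float64(0.8))
195 26 [513.3  87.1] (array([511.2,  65. ]), np.float64(0.9))
205 28 [508.7  88.3] (array([510.6,  66.3]), np.float64(1.0))
215 34 [509.6  89.4] (array([510.8,  67.3]), np.float64(1.0))
225 34 [510.4  90.4] (array([510.2,  67.9]), np.float64(1.2))
235 28 [510.4  91.9] (array([511.2,  69.4]), np.float64(0.9))
245 35 [510.7  91.2] (array([510.4,  69.5]), np.float64(1.7))
scene rim 105 (array([512.8,  63.8]), np.float64(2.2))
155 10 [510.6  82.3] (array([515. ,  61.3]), np.float64(0.9))
165 54 [504.8  83.7] (array([514.1,  63.6]), np.float64(1.6))
175 56 [506.2  85.6] (array([513.5,  65.5]), np.float64(1.5))
185 55 [505.4  86.6] (array([514. ,  65.8]), np.float64(1.5))
195 62 [506.4  88. ] (array([513.7,  67.1]), np.float64(1.4))
205 54 [508.   89.4] (array([512.7,  67.7]), np.float64(1.5))
215 62 [505.5  89.4] (array([512.9,  68.9]), np.float64(1.8))
225 58 [506.6  90.8] (array([512.8,  69.5]), np.float64(1.4))
235 56 [507.2  92.8] (array([513.1,  71.1]), np.float64(1.6))
245 33 [508.2  92.5] (array([513.6,  71.3]), np.float64(1.7))
```

Request:
servo_tool(motion=[[[-0.001, -0.001, -0.03, 0, 0, 0, 1], [-0.001, -0.001, -0.06, 0, 0, 0, 1], [-0.001, -0.001, -0.08, 0, 0, 0, 1], [-0.001, -0.001, -0.09, 0, 0, 0, 1], [-0.001, -0.001, -0.09, 0, 0, 0, 1]]])

```text
clock: 39.55
eef_pos: [512.2, 62.1, 181.0]
eef_rot: [-3.141, 0.0, 1.571]
wrist_force: [-0.4, -0.2, -0.9]
finger_gap: 64.0
finger_force: 30.0
```

Request:
servo_tool(motion=[[[0, 0, -0.015, 0, 0, 0, 1], [0, 0, -0.03, 0, 0, 0, 1], [0, 0, -0.04, 0, 0, 0, 1], [0, 0, -0.04, 0, 0, 0, 1]]])

```text
clock: 39.95
eef_pos: [512.0, 61.9, 160.6]
eef_rot: [-3.14, 0.0, 1.571]
wrist_force: [0.6, 0.1, -1.3]
finger_gap: 64.1
finger_force: 30.0
```

Request:
servo_tool(motion=[[[0, 0, -0.01, 0, 0, 0, 1], [0, 0, -0.02, 0, 0, 0, 1], [0, 0, -0.02, 0, 0, 0, 1]]])

```text
clock: 40.25
eef_pos: [512.1, 61.9, 150.7]
eef_rot: [-3.141, 0.0, 1.571]
wrist_force: [0.3, 1.1, -1.3]
finger_gap: 64.8
finger_force: 30.0
```

Request:
servo_tool(motion=[[[0, 0, -0.004, 0, 0, 0, 1], [0, 0, -0.008, 0, 0, 0, 1], [0, 0, -0.008, 0, 0, 0, 1]]])

```text
clock: 40.55
eef_pos: [512.7, 62.1, 148.3]
eef_rot: [3.14, -0.0, 1.571]
wrist_force: [-1.9, 1.9, 6.0]
finger_gap: 64.3
finger_force: 30.0
```

Request:
servo_tool(motion=[[[0, 0, 0, 0, 0, 0, 0.7], [0, 0, 0, 0, 0, 0, 0], [0, 0, 0, 0, 0, 0, 0], [0, 0, 0, 0, 0, 0, 0], [0, 0, 0, 0, 0, 0, 0], [0, 0, 0.06, 0, 0, 0, 0], [0, 0, 0.14, 0, 0, 0, 0], [0, 0, 0.22, 0, 0, 0, 0], [-0.08, -0.08, 0.25, 0, 0, 0, 0], [-0.16, -0.16, 0.25, 0, 0, 0, 0]]])

```text
clock: 41.55
eef_pos: [442.5, -8.0, 273.5]
eef_rot: [3.139, 0.0, 1.573]
wrist_force: [0.7, -1.7, 0.5]
finger_gap: 94.2
finger_force: 0.0
```

Request:
servo_tool(motion=[[[0, -0.1, 0, 0, 0, 0, 0], [0, -0.2, 0, 0, 0, 0, 0], [0, -0.3, 0, 0, 0, 0, 0], [0, -0.4, 0, 0, 0, 0, 0], [0, -0.5, 0, 0, 0, 0, 0], [0, -0.6, 0, 0, 0, 0, 0], [0, -0.6, 0, 0, 0, 0, 0]]])

```text
clock: 42.25
eef_pos: [441.7, -312.0, 270.8]
eef_rot: [-3.14, -0.0, 1.566]
wrist_force: [0.6, 1.0, -0.1]
finger_gap: 93.9
finger_force: 0.0
```

```bash
python3 -W ignore -c "
from h import *
st()
for n in ('side','scene'):
  c,P=cam(n); A=P.reshape(-1,3)
  print(n,[circ(P,511,62,a,b,42) for a,b in((155,170),(122,133),(88,98))])
  if n=='side':
    for y in (-203.5,-119.5,-35.5):
      q=A[(abs(A[:,1]-y)<20)&(A[:,0]>415)&(A[:,0]<710)&(A[:,2]>25)&(A[:,2]<85)]; t=q[q[:,2]>58]
      print(y,'x',np.round(np.percentile(q[:,0],[0,1,99,100])),'top z',np.round(np.percentile(t[:,2],[5,50,95]),1),np.round(np.polyfit(t[:,0],t[:,2],1)[0],3))
    save('s11.png',cv2.resize(c['frame'][130:370,200:440],None,fx=2.4,fy=2.4))
"
```

```text
{'clock': 42.25, 'eef_pos': [441.736, -312.021, 270.77], 'eef_rot': [-3.14, -0.0, 1.566], 'wrist_force': [0.566, 0.965, -0.146], 'moment': [-0.008, -0.103, -0.036], 'finger_gap': 93.945, 'finger_force': 0.0}
side [(182, array([510.6,  61.5]), 33.6, np.float64(163.4)), (128, array([509.8,  64.4]), 31.8, np.float64(128.4)), (104, array([509.9,  63.1]), 32.6, np.float64(93.4))]
-203.5 x [416. 419. 708. 710.] top z [59.6 63.5 67.2] -0.001
-119.5 x [417. 480. 708. 710.] top z [59.8 63.4 67.2] -0.003
-35.5 x [415. 418. 707. 710.] top z [60.1 63.6 67.3] -0.003
scene [(219, array([513.4,  63.8]), 35.0, np.float64(161.3)), (116, array([512.7,  67.1]), 33.7, np.float64(128.7)), (104, array([512.8,  66.3]), 32.9, np.float64(93.7))]
```

View pics/s11.png

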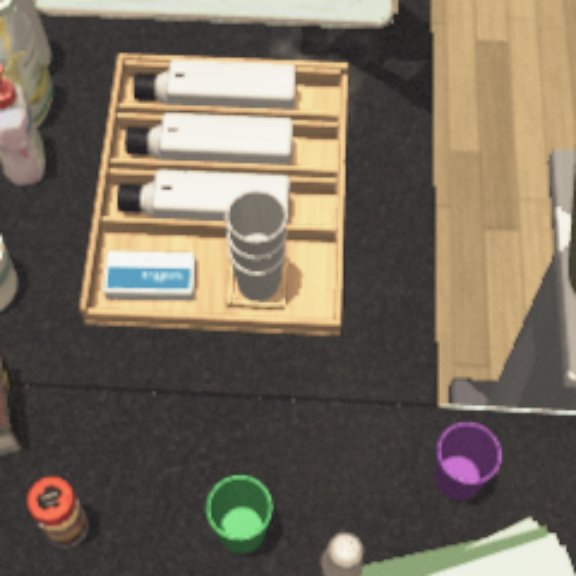

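The stack at (258,245) is nested and straight, and all bottles lie level. Check where the bottle feet and caps ended up (limit: foot below x 534, cap above 614).

```bash
python3 -W ignore -c "
from h import *
c,P=cam('side'); A=P.reshape(-1,3)
for y in (-203.5,-119.5,-35.5):
  t=A[(abs(A[:,1]-y)<22)&(A[:,0]>415)&(A[:,0]<720)&(A[:,2]>58)&(A[:,2]<72)]; q=A[(abs(A[:,1]-y)<10)&(A[:,0]>415)&(A[:,0]<702)&(A[:,2]>44)&(A[:,2]<57)]
  if y>-40: t=t[t[:,1]<-30]
  print(y,np.round(np.percentile(t[:,0],[1,99])),np.round(np.percentile(q[:,0],[5,50,95,100])))
"
```

```text
-203.5 [481. 639.] [645. 663. 682. 683.]
-119.5 [481. 639.] [642. 663. 682. 685.]
-35.5 [481. 638.] [641. 664. 683. 685.]
```

```bash
python3 -c "
from cell import manip
print(manip.sign_off())"
```

```text
the job is handed in; nothing more can be done
None
```

I handed the job in: all three bottles have their caps turned to the stop and lie level with caps to the far end, and both loose steel beakers are nested upright in the base beaker. The first nesting attempt caught on the base rim, so I redid it. Sign-off gave no verdict.

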